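# Clamp the putter heads in the gang fixture and run the height gauge over them

### The arm

A 6-joint arm with a two-finger parallel gripper is mounted at the origin on a cart in front of the work surface, level with it; the furniture and walls round the work are solid. World frame = base frame: x ahead of the robot, y to its left, z up, the work surface at z = 0. Lengths are in m, angles in rad, forces in N, time in s.
With the tool pointing down it reaches from about 0.3 to 0.85 m from the base axis. Payload 4.2 kg.
Tool frame: the origin (TCP) lies at the very end of the fingers, on their centre line; the grasp point (between the pads) lies 19 mm behind it; z points along the fingers, x is the direction in which the jaws open and shut, and the axes are right-handed (so a half turn about z gives the same grasp; the last joint's range is limited). The gripper opens to 91 mm and grips with 3 to 60 N. Pads are 32 mm wide; open, the fingers measure 118 mm over their backs; the gripper's body (76 mm by 178 mm) begins 60 mm behind the grasp point.
Start: joints at [-1.359, 0.32, 1.565, -0, 1.257, -0.02], TCP at [0.132, -0.56, 0.214] pointing down, gripper open.
Joint ranges: [-3.11, 3.11], [-0.84, 2.01], [0.21, 2.61], [-1.34, 4.49], [0.05, 2.63], [-2.56, 2.56]. Speed limits (rad/s): [2.57, 2.57, 3.14, 3.14, 3.14, 3.14].

### API

Orientations are given as a 3x3 rotation matrix whose columns are the frame's x, y, z axes.
In Python, from station import monitor, eyes, ctrl gives the robot as it stands. The module is installed in compiled form; this text tells all that it offers.
- The arm moves only by the shell command python3 -m creep 'ROWS' [FORCE]. ROWS is JSON, a list of rows, each an object with "slide": the shift along the world's x, y, z in mm, a list of three; "spin": the turn about the world's z in rad; "hand": the finger opening in mm, from 0 to 91.2. A call has exactly 10 rows; each row is the pose to reach, as a shift and turn from the pose measured when the call began; what a row does not reach only later rows make up. A row lasts 1/12 s, in which the tool goes at most 41.7 mm and 7.16 degrees, less where a joint would pass 70% of its speed; a pose out of reach is approached as far as the arm can. A call with a gripper value outside its range is refused whole. The fingers move at their own pace and stop on an object; FORCE is the grip in N (left out, the last holds). Time passes only in rows, so rows that repeat a pose let the fingers close, or fill a call up. It gives the time, the measured TCP pose, the force and the opening at its end, in the units of the state.
- monitor.observe(): the state, without advancing time (a new reading comes with each control period).
- eyes.camera(name): name is "scene" or "top" or "wrist"; returns a dict with "pixels" (384x512x3 uint8, red, green, blue), "camera_matrix" (3x3 intrinsics, pixels), "cam_to_world" (4x4, takes a point from camera to world coordinates). Camera axes: x right, y down, z forward; pixel columns grow to the right and rows downward; lengths in m; the calibration is good to about 2 mm. A picture is of the moment at which its call begins. There is no depth.
- ctrl.hand_in(): hands the job in, once; it reports no verdict.
Trained networks look in the newest picture that a camera, given by its name, has taken for a name from the list of things; names that differ only in an ending like _2 or _b are one class to them, and where a whole thing is asked for, a point or a joint stands for the part that bears it (a point fixed in the world has none). Each returns a list of dicts, best first, with "conf" (0 to 1); they miss things now and then, are a little off and sometimes report something else, mostly with a low value. They report only what shows in the picture. A call takes as long as a camera call.
- eyes.look_for(label, camera): "pixel" ([column, row] in pixels, amid what is visible of it).
- eyes.masks_of(label, camera): "mask" (384x512 bool, what is visible of it) and "pixel" ([column, row] in pixels, amid what is visible of it).
- eyes.pinpoint(label, camera): "pixel" ([column, row] in pixels: a listed point, or the origin of a listed thing).
The state is a dict: "time_s": time; "joint_positions": joint angles; "qd": joint speeds; "effort": joint torques, N m; "ee_pos": TCP position; "eef_rot": TCP orientation; "force": force on the tool from outside, world axes, zero at the start; "moment": the same for the moment, N m; "width": finger opening in m.
Only numpy, scipy, OpenCV 4.12 (cv2) and the standard library are available. Lean on these libraries where they do the work, as an engineer would, in place of code of your own. Each camera call takes 0.05 s, during which the arm holds its last target. There are 200 camera calls.

### The job

Put every putter head into a nest of its own in the gang fixture, face against the two face pins and side against the side pin, and turn that nest's eccentric clamp clockwise until its lobe bears firmly on the head. When all the heads are clamped, run the height gauge along its rail over the whole row to the far stop and back to where it was parked, freeing its lock first if it turns out to be on. Leave the other things on the bench alone.

Things in the scene. Friction and masses are not known exactly. Their poses are not given: they have to be found in the camera images.
- head_a: mallet putter head of dark mottled steel lying sole down, 60x93x22 mm, 0.33 kg, half-round in plan (may be absent). Origin: centre of the underside, z up. Flat upright face at x=-30, y -38 to 38; round back to x=+30 at y=0; widest (y=+-46) at x=-18; its back is 34 mm from the origin along 45 deg between +x and +y. Pinch it across the 60 mm at y=0; the post serves only to drag it
- post_a (a point): top centre of the round hosel post (11 mm thick) of head_a, at (-18, 24, 41) mm in that head's frame
- head_b: mallet putter head of dark mottled steel lying sole down, 60x93x22 mm, 0.33 kg, half-round in plan (may be absent). Origin: centre of the underside, z up. Flat upright face at x=-30, y -38 to 38; round back to x=+30 at y=0; widest (y=+-46) at x=-18; its back is 34 mm from the origin along 45 deg between +x and +y. Pinch it across the 60 mm at y=0; the post serves only to drag it
- post_b (a point): top centre of the round hosel post (11 mm thick) of head_b, at (-18, 24, 41) mm in that head's frame
- head_c: mallet putter head of dark mottled steel lying sole down, 60x93x22 mm, 0.33 kg, half-round in plan (may be absent). Origin: centre of the underside, z up. Flat upright face at x=-30, y -38 to 38; round back to x=+30 at y=0; widest (y=+-46) at x=-18; its back is 34 mm from the origin along 45 deg between +x and +y. Pinch it across the 60 mm at y=0; the post serves only to drag it
- post_c (a point): top centre of the round hosel post (11 mm thick) of head_c, at (-18, 24, 41) mm in that head's frame
- nest1 (a point): left nest of the aluminium fixture, seen from the robot: the point on the plate's top (18 mm over the bench) where a seated head's origin lies; axes as a seated head's. Nests 110 mm apart along y (nest1 at +y). Pins 10 mm thick, 20 tall at (-35, +-34) (the face rests on them; a finger fits between) and (-18, -51) mm (side pin)
- cam1 (a joint): turn of the eccentric clamp of nest1, rad, clockwise from above, 0 to 2.4; starts at 0.55 to 1.3, half closed. 0 = lobe away, 7 mm free before a seated head; up to 0.5 a head goes in freely. The lobe meets the head at about 1.6 and shoves it home; firm from about 1.82 on (0.3 to 0.5 N m), which leaves some 10 N. Stays where it is left (friction 0.15 N m)
- lobe1: eccentric clamp of nest1. Origin: on its upright axis at the plate's top, at (37.3, 37.3) mm from nest1; x lies along its wing and turns with it. Steel disc 32 mm across, 4 to 19 mm over the plate, centre 6 mm off the axis, 25 deg anticlockwise of x. Above it, on the axis, the black wing to turn it by: 42 mm long (x), 12 thick (y), 24 to 52 mm over the plate
- nest2 (a point): middle nest of the aluminium fixture, seen from the robot: the point on the plate's top (18 mm over the bench) where a seated head's origin lies; axes as a seated head's. Nests 110 mm apart along y (nest1 at +y). Pins 10 mm thick, 20 tall at (-35, +-34) (the face rests on them; a finger fits between) and (-18, -51) mm (side pin)
- cam2 (a joint): turn of the eccentric clamp of nest2, rad, clockwise from above, 0 to 2.4; starts at 0.55 to 1.3, half closed. 0 = lobe away, 7 mm free before a seated head; up to 0.5 a head goes in freely. The lobe meets the head at about 1.6 and shoves it home; firm from about 1.82 on (0.3 to 0.5 N m), which leaves some 10 N. Stays where it is left (friction 0.15 N m)
- lobe2: eccentric clamp of nest2. Origin: on its upright axis at the plate's top, at (37.3, 37.3) mm from nest2; x lies along its wing and turns with it. Steel disc 32 mm across, 4 to 19 mm over the plate, centre 6 mm off the axis, 25 deg anticlockwise of x. Above it, on the axis, the black wing to turn it by: 42 mm long (x), 12 thick (y), 24 to 52 mm over the plate
- nest3 (a point): right nest of the aluminium fixture, seen from the robot: the point on the plate's top (18 mm over the bench) where a seated head's origin lies; axes as a seated head's. Nests 110 mm apart along y (nest1 at +y). Pins 10 mm thick, 20 tall at (-35, +-34) (the face rests on them; a finger fits between) and (-18, -51) mm (side pin)
- cam3 (a joint): turn of the eccentric clamp of nest3, rad, clockwise from above, 0 to 2.4; starts at 0.55 to 1.3, half closed. 0 = lobe away, 7 mm free before a seated head; up to 0.5 a head goes in freely. The lobe meets the head at about 1.6 and shoves it home; firm from about 1.82 on (0.3 to 0.5 N m), which leaves some 10 N. Stays where it is left (friction 0.15 N m)
- lobe3: eccentric clamp of nest3. Origin: on its upright axis at the plate's top, at (37.3, 37.3) mm from nest3; x lies along its wing and turns with it. Steel disc 32 mm across, 4 to 19 mm over the plate, centre 6 mm off the axis, 25 deg anticlockwise of x. Above it, on the axis, the black wing to turn it by: 42 mm long (x), 12 thick (y), 24 to 52 mm over the plate
- gauge (a joint): travel of the height gauge on its rail, m: 0 = parked at the right, 0.316 = far (left) stop; moves along the nests' +y with about 3 N friction. Its arm passes 45 mm over the plate, clear of the posts of well seated heads. A lock may be on or off, unseen: if on, the gauge stops dead after 2 to 8 mm; do not force it beyond 25 N
- gauge_grip (a point): on the gauge's upright dark steel column, the place to hold it: 14 mm thick (y), 30 wide (x), 55 to 88 mm over the bench, this point at 72 mm; axes as the nests'; 28 mm free on either side. The fixture's plate reaches 110 mm to the -x of the nests' row and, along the rail, from 56 mm beyond nest1 to 138 mm beyond nest3
- lock_knob (a point): middle of the gauge's lock knob: round, black, knurled, 33 mm across, 59 to 81 mm over the bench, this point at 71 mm; rides with the gauge, 52 mm to the -y of its column. Turns 1.57 rad between stops: clockwise from above locks, anticlockwise frees (surely free after 1 rad, or at that stop); light, 0.06 N m. Its state does not show
- green_tin: flat round green tin, 74 mm across, 32 mm tall; bystander; origin: centre of its underside
- acid_brush: flat brush, 24 x 180 x 11 mm, along its y; bystander; origin: centre of its underside
- wood_wedge: wooden wedge 34 x 100 x 28 mm, along its y; bystander; origin: centre of its underside

How it is judged:
On the way, in this order (a step that is already met when the one before it is completed fails the run):
1. every head seated in a nest and clamped, the gauge still parked (((horizontal distance between head_a and nest1 below 0.004 m and x of post_a in the frame of nest1 between -0.023 and -0.013 m and y of post_a in the frame of nest1 between 0.019 and 0.029 m and angle between head_a's own z axis and vertical below 0.05 rad and contact force between lobe1 and head_a above 4 N) or (horizontal distance between head_a and nest2 below 0.004 m and x of post_a in the frame of nest2 between -0.023 and -0.013 m and y of post_a in the frame of nest2 between 0.019 and 0.029 m and angle between head_a's own z axis and vertical below 0.05 rad and contact force between lobe2 and head_a above 4 N) or (horizontal distance between head_a and nest3 below 0.004 m and x of post_a in the frame of nest3 between -0.023 and -0.013 m and y of post_a in the frame of nest3 between 0.019 and 0.029 m and angle between head_a's own z axis and vertical below 0.05 rad and contact force between lobe3 and head_a above 4 N)) and ((horizontal distance between head_b and nest1 below 0.004 m and x of post_b in the frame of nest1 between -0.023 and -0.013 m and y of post_b in the frame of nest1 between 0.019 and 0.029 m and angle between head_b's own z axis and vertical below 0.05 rad and contact force between lobe1 and head_b above 4 N) or (horizontal distance between head_b and nest2 below 0.004 m and x of post_b in the frame of nest2 between -0.023 and -0.013 m and y of post_b in the frame of nest2 between 0.019 and 0.029 m and angle between head_b's own z axis and vertical below 0.05 rad and contact force between lobe2 and head_b above 4 N) or (horizontal distance between head_b and nest3 below 0.004 m and x of post_b in the frame of nest3 between -0.023 and -0.013 m and y of post_b in the frame of nest3 between 0.019 and 0.029 m and angle between head_b's own z axis and vertical below 0.05 rad and contact force between lobe3 and head_b above 4 N)) and ((horizontal distance between head_c and nest1 below 0.004 m and x of post_c in the frame of nest1 between -0.023 and -0.013 m and y of post_c in the frame of nest1 between 0.019 and 0.029 m and angle between head_c's own z axis and vertical below 0.05 rad and contact force between lobe1 and head_c above 4 N) or (horizontal distance between head_c and nest2 below 0.004 m and x of post_c in the frame of nest2 between -0.023 and -0.013 m and y of post_c in the frame of nest2 between 0.019 and 0.029 m and angle between head_c's own z axis and vertical below 0.05 rad and contact force between lobe2 and head_c above 4 N) or (horizontal distance between head_c and nest3 below 0.004 m and x of post_c in the frame of nest3 between -0.023 and -0.013 m and y of post_c in the frame of nest3 between 0.019 and 0.029 m and angle between head_c's own z axis and vertical below 0.05 rad and contact force between lobe3 and head_c above 4 N)) and value of joint gauge below 0.02 m), for 0.3 s.
2. the gauge run over the row to the far stop (value of joint gauge above 0.308 m), for 0.1 s.
At the end, for the whole second after the job is handed in: Every head lies flat in a nest of its own within 4 mm of its seat (post within 5 mm of its place, so face to the pins), the lobe of that nest presses on it with more than 4 N, and the gauge, having been at the far stop (within 8 mm), is parked again at the right-hand end (within 10 mm) (((horizontal distance between head_a and nest1 below 0.004 m and x of post_a in the frame of nest1 between -0.023 and -0.013 m and y of post_a in the frame of nest1 between 0.019 and 0.029 m and angle between head_a's own z axis and vertical below 0.05 rad and contact force between lobe1 and head_a above 4 N) or (horizontal distance between head_a and nest2 below 0.004 m and x of post_a in the frame of nest2 between -0.023 and -0.013 m and y of post_a in the frame of nest2 between 0.019 and 0.029 m and angle between head_a's own z axis and vertical below 0.05 rad and contact force between lobe2 and head_a above 4 N) or (horizontal distance between head_a and nest3 below 0.004 m and x of post_a in the frame of nest3 between -0.023 and -0.013 m and y of post_a in the frame of nest3 between 0.019 and 0.029 m and angle between head_a's own z axis and vertical below 0.05 rad and contact force between lobe3 and head_a above 4 N)) and ((horizontal distance between head_b and nest1 below 0.004 m and x of post_b in the frame of nest1 between -0.023 and -0.013 m and y of post_b in the frame of nest1 between 0.019 and 0.029 m and angle between head_b's own z axis and vertical below 0.05 rad and contact force between lobe1 and head_b above 4 N) or (horizontal distance between head_b and nest2 below 0.004 m and x of post_b in the frame of nest2 between -0.023 and -0.013 m and y of post_b in the frame of nest2 between 0.019 and 0.029 m and angle between head_b's own z axis and vertical below 0.05 rad and contact force between lobe2 and head_b above 4 N) or (horizontal distance between head_b and nest3 below 0.004 m and x of post_b in the frame of nest3 between -0.023 and -0.013 m and y of post_b in the frame of nest3 between 0.019 and 0.029 m and angle between head_b's own z axis and vertical below 0.05 rad and contact force between lobe3 and head_b above 4 N)) and ((horizontal distance between head_c and nest1 below 0.004 m and x of post_c in the frame of nest1 between -0.023 and -0.013 m and y of post_c in the frame of nest1 between 0.019 and 0.029 m and angle between head_c's own z axis and vertical below 0.05 rad and contact force between lobe1 and head_c above 4 N) or (horizontal distance between head_c and nest2 below 0.004 m and x of post_c in the frame of nest2 between -0.023 and -0.013 m and y of post_c in the frame of nest2 between 0.019 and 0.029 m and angle between head_c's own z axis and vertical below 0.05 rad and contact force between lobe2 and head_c above 4 N) or (horizontal distance between head_c and nest3 below 0.004 m and x of post_c in the frame of nest3 between -0.023 and -0.013 m and y of post_c in the frame of nest3 between 0.019 and 0.029 m and angle between head_c's own z axis and vertical below 0.05 rad and contact force between lobe3 and head_c above 4 N)) and linear speed of each of head_a, head_b, head_c below 0.02 m/s and value of joint gauge below 0.01 m and velocity of joint gauge below 0.02 m/s); the robot touches nothing.
It fails at once if a bystander pushed more than 5 cm (distance of any of green_tin, acid_brush, wood_wedge from where it was at the start of the episode above 0.05 m).
Of head_a, head_b, head_c only 2 to 3 are there at a start; the rules pass over those that are not, and their reading is None.
At some moment in a run one of head_a, head_b, head_c may be knocked a few centimetres aside while the robot is not near it.
Once in a run the grip may slacken for a moment while it holds something.
It also fails if it takes over 210 s, if anything falls off the work surface, if the arm or the gripper's body presses on something with over 40 N, if the wrist force passes 120 N, or if a joint passes its speed limit or range.

## Working session

There is one attempt and no reset: what is moved stays moved. The work goes in short steps, Python scripts to look and compute and a shell command to move; the robot and the scene stay as the last step left them, time stands still between calls to the robot, and variables do not carry over. Pictures are saved under pics/ and viewed, about 12 in all and at most 16, crops included, and the job is handed in when it is done.

```bash
mkdir -p pics && cat > h.py <<'E'
import numpy as np, cv2
from station import monitor, eyes, ctrl
C={}
def snap(cam, save=None):
    C[cam]=eyes.camera(cam)
    if save: cv2.imwrite(f'pics/{save}.png', C[cam]['pixels'][:,:,::-1])
    return C[cam]
def w(cam,px,z):
    c=C[cam]; T=c['cam_to_world']; d=T[:3,:3]@np.linalg.solve(c['camera_matrix'],[px[0],px[1],1.])
    o=T[:3,3]; return o+d*(z-o[2])/d[2]
def proj(cam,P):
    c=C[cam]; T=c['cam_to_world']; q=T[:3,:3].T@(np.array(P)-T[:3,3]); q=c['camera_matrix']@q; return q[:2]/q[2]
def pp(lab,cam,z,f='pinpoint',n=4):
    for r in getattr(eyes,f)(lab,cam)[:n]:
        print(lab,cam,f,round(r['conf'],2),np.round(r['pixel'],1),np.round(w(cam,r['pixel'],z)*1000,1))
E
python3 - <<'E'
from h import *
s=monitor.observe(); print(s['time_s'],s['ee_pos'],np.round(s['eef_rot'],2).tolist(),s['force'],s['width'])
for c in ('top','scene'):
    snap(c,c+'0'); print(c,np.round(C[c]['cam_to_world'],3).tolist())
    for l,z in (('head_a',0),('post_a',.041),('nest1',.018),('nest2',.018),('nest3',.018),('lobe1',.018),('gauge_grip',.072),('lock_knob',.071),('green_tin',0),('acid_brush',0),('wood_wedge',0)):
        pp(l,c,z)
E
```

```text
0.0 [ 0.13201337 -0.55914012  0.21312042] [[0.23, -0.97, -0.0], [-0.97, -0.23, 0.0], [-0.0, 0.0, -1.0]] [ 0.35251351 -0.71151177  0.2189759 ] 0.09146892181219092
top [[0.03, -0.975, 0.218, 0.273], [-1.0, -0.029, 0.006, -0.22], [0.0, -0.218, -0.976, 0.963], [0.0, 0.0, 0.0, 1.0]]
head_a top pinpoint 0.86 [275.9 233.9] [ 381.6 -280.     0. ]
head_a top pinpoint 0.78 [327.1 222.6] [ 412.9 -404.6    0. ]
head_a top pinpoint 0.69 [347.4 180.8] [ 519.7 -456.7    0. ]
post_a top pinpoint 0.87 [317.  230.1] [ 388.7 -373.    41. ]
post_a top pinpoint 0.79 [272.2 241.2] [ 359.8 -269.2   41. ]
post_a top pinpoint 0.65 [344.  183.4] [ 502.6 -438.3   41. ]
nest1 top pinpoint 0.9 [258.3 147.4] [ 594.6 -231.5   18. ]
nest1 top pinpoint 0.86 [174.8 164.4] [544.2 -25.9  18. ]
nest1 top pinpoint 0.66 [216.1 155. ] [ 571.6 -127.    18. ]
nest2 top pinpoint 0.9 [258.3 147.4] [ 594.6 -231.5   18. ]
nest2 top pinpoint 0.86 [174.8 164.4] [544.2 -25.9  18. ]
nest2 top pinpoint 0.66 [216.1 155. ] [ 571.6 -127.    18. ]
nest3 top pinpoint 0.9 [258.3 147.4] [ 594.6 -231.5   18. ]
nest3 top pinpoint 0.86 [174.8 
[... 2132 characters left out ...]
279.6 194.6] [ 610.7 -192.9   18. ]
lobe1 scene pinpoint 0.61 [256.7 182.2] [586.9 -91.2  18. ]
gauge_grip scene pinpoint 0.62 [275.8 208.4] [ 516.3 -310.2   72. ]
gauge_grip scene pinpoint 0.54 [220.5 225.1] [ 344.1 -294.6   72. ]
lock_knob scene pinpoint 0.96 [293.  214.1] [ 543.2 -357.7   71. ]
lock_knob scene pinpoint 0.74 [248.6 241.8] [ 373.9 -395.    71. ]
lock_knob scene pinpoint 0.36 [258.9 258.1] [ 363.5 -462.7   71. ]
green_tin scene pinpoint 0.85 [316.9 224.5] [ 631.5 -362.4    0. ]
acid_brush scene pinpoint 0.82 [282.3 290.1] [ 392.  -528.6    0. ]
wood_wedge scene pinpoint 0.49 [210.7 255. ] [ 298.4 -315.5    0. ]
wood_wedge scene pinpoint 0.49 [254.7 187.8] [577.5 -93.4   0. ]
```

```bash
python3 - <<'E'
import cv2
a=cv2.imread('pics/top0.png')[80:330,120:440]; cv2.imwrite('pics/top0c.png',cv2.resize(a,None,fx=2.4,fy=2.4,interpolation=cv2.INTER_CUBIC))
E
```

```text
(no output)
```

View pics/top0c.png

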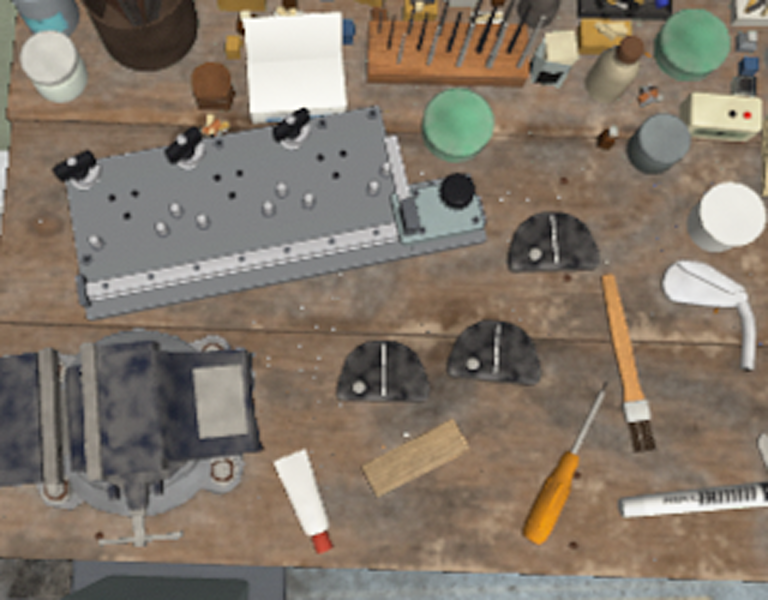

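The top picture shows three heads (crop pixels ~(383,372), (494,352), (553,242)), all with faces toward the robot. The fixture is yawed about +0.24 rad, its three wings are half closed, and the gauge is parked at the right near (410,215). Next I'll fit poses using the head masks and the fixture layout.

```bash
cat >> h.py <<'E'
from scipy.optimize import least_squares, minimize
def R2(t): return np.array([[np.cos(t),-np.sin(t)],[np.sin(t),np.cos(t)]])
t=np.linspace(-np.pi/2,np.pi/2,25)
OUT=np.vstack([np.c_[-18+48*np.cos(t),46*np.sin(t)],[[-30,38],[-30,-38]]])
def headmask(cam,p,z0):
    m=np.zeros((384,512),np.uint8); q=OUT@R2(p[2]).T+p[:2]
    P=[proj(cam,[*a,z]) for a in q for z in (z0,z0+.022)]
    S=8
    cv2.fillConvexPoly(m,np.round(cv2.convexHull(np.float32(P))*S).astype(int),1,shift=3)
    a=np.linspace(0,6.28,12); c=np.c_[-.018+.0055*np.cos(a),.024+.0055*np.sin(a)]@R2(p[2]).T+p[:2]
    P=[proj(cam,[*x,z]) for x in c for z in (z0+.022,z0+.041)]
    cv2.fillConvexPoly(m,np.round(cv2.convexHull(np.float32(P))*S).astype(int),1,shift=3)
    return m
OUT=OUT/1000
def fithead(p0,cams,z0=0.,M=None):
    """p0 x,y,yaw; uses masks nearest to the guess"""
    tg=[]
    for c in cams:
        ms=[r['mask'] for r in eyes.masks_of('head_a',c) if r['conf']>.3]
        if not ms: continue
        g=headmask(c,p0,z0); iou=[(g&m).sum()/max(1,(g|m).sum()) for m in ms]
        if max(iou)>.3: tg.append((c,cv2.GaussianBlur(ms[int(np.argmax(iou))].astype(np.float32),(0,0),1)))
    if not tg: return None,1,0
    def cost(p): return sum(np.abs(cv2.GaussianBlur(headmask(c,p,z0).astype(np.float32),(0,0),1)-m).sum()/m.sum() for c,m in tg)/len(tg)
    best=None
    for dy in (-.25,0,.25):
        r=minimize(cost,p0,method='Nelder-Mead',options=dict(initial_simplex=np.array(p0)+np.array([[0,0,dy],[.008,0,dy],[0,.008,dy],[0,0,dy+.15]]),xatol=1e-4,fatol=1e-5))
        if best is None or r.fun<best.fun: best=r
    return best.x,best.fun,len(tg)
def fitfix(cams,p0,heads=True):
    """fixture pose: nest2 x,y,yaw from nest + lobe pinpoints"""
    L=[(0,.11),(0,0),(0,-.11)]; obs=[]
    for c in cams:
        for lab,off in (('nest1',0),('lobe1',.0373)):
            for r in eyes.pinpoint(lab,c):
                if r['conf']<.3: continue
                obs.append((c,lab,np.array(r['pixel'])))
    def pts(p,off): return [np.r_[R2(p[2])@(np.array(l)+off)+p[:2],.018] for l in L]
    def res(p,sel): return np.concatenate([proj(c,P)-px for c,P,px in sel])
    p=np.array(p0)
    for k in (25,10,8):
        sel=[]
        for c,lab,px in obs:
            Q=pts(p,.0373 if lab=='lobe1' else 0.); d=[np.linalg.norm(proj(c,q)-px) for q in Q]; i=int(np.argmin(d))
            if d[i]<k: sel.append((c,i,.0373 if lab=='lobe1' else 0.,px))
        f=lambda p: np.concatenate([proj(c,pts(p,o)[i])-px for c,i,o,px in sel])
        p=least_squares(f,p,loss='soft_l1').x
    return p,len(sel),np.sqrt(np.mean(f(p)**2))
E
python3 - <<'E'
from h import *
for c in ('top','scene'): snap(c)
for c in (['top'],['scene'],['top','scene']):
    p,n,e=fitfix(c,[.571,-.127,.238]); print('fix',c,np.round(p,4),n,e)
    for g in ([.382,-.28,.05],[.413,-.404,.05],[.52,-.457,.0]):
        x,f,n=fithead(g,c); print(c,np.round(x,4) if x is not None else None,round(f,3),n)
snap('wrist'); print(np.round(C['wrist']['cam_to_world'],3).tolist(),C['wrist']['camera_matrix'].tolist())
E
```

```text
fix ['top'] [ 0.5729 -0.13    0.2442] 6 1.519373335705226
['top'] [ 0.3792 -0.2847  0.0829] 0.051 1
['top'] None 1 0
['top'] [ 0.5179 -0.4593  0.0473] 0.12 1
fix ['scene'] [ 0.5687 -0.1262  0.2656] 6 1.9072046890276908
['scene'] None 1 0
['scene'] [ 0.4051 -0.4    -0.0836] 0.205 1
['scene'] [ 0.5174 -0.4566  0.1036] 0.08 1
fix ['top', 'scene'] [ 0.5706 -0.1285  0.2455] 12 1.8654633248257204
['top', 'scene'] [ 0.3792 -0.2847  0.0829] 0.051 1
['top', 'scene'] [ 0.4051 -0.4    -0.0836] 0.205 1
['top', 'scene'] [ 0.5169 -0.4573  0.0867] 0.11 2
[[0.23, -0.941, -0.249, 0.203], [-0.973, -0.222, -0.059, -0.543], [-0.0, 0.255, -0.967, 0.385], [0.0, 0.0, 0.0, 1.0]] [[304.93443448555774, 0.0, 258.39056809202077], [0.0, 304.93443448555774, 187.5743960706705], [0.0, 0.0, 1.0]]
```

```bash
python3 -m creep '[{"slide":[40,40,0],"spin":0,"hand":91},{"slide":[80,80,0],"spin":0,"hand":91},{"slide":[110,110,0],"spin":0,"hand":91},{"slide":[140,140,0],"spin":0,"hand":91},{"slide":[170,170,0],"spin":0,"hand":91},{"slide":[195,195,0],"spin":0,"hand":91},{"slide":[220,220,0],"spin":0,"hand":91},{"slide":[245,245,0],"spin":0,"hand":91},{"slide":[270,270,0],"spin":0,"hand":91},{"slide":[280,280,0],"spin":0,"hand":91}]' 20 && python3 -m creep '[{"slide":[30,30,0],"spin":0,"hand":91},{"slide":[60,60,0],"spin":0,"hand":91},{"slide":[90,90,0],"spin":0,"hand":91},{"slide":[115,115,0],"spin":0,"hand":91},{"slide":[130,130,0],"spin":0,"hand":91},{"slide":[140,140,0],"spin":0,"hand":91},{"slide":[140,140,0],"spin":0,"hand":91},{"slide":[140,140,0],"spin":0,"hand":91},{"slide":[140,140,0],"spin":0,"hand":91},{"slide":[140,140,0],"spin":0,"hand":91}]' && python3 - <<'E'
from h import *
snap('wrist','w1')
p,n,e=fitfix(['wrist'],[.571,-.128,.245]); print('fix',np.round(p,4),n,e)
for l in ('lobe1','nest1'): pp(l,'wrist',.018)
pp('gauge_grip','wrist',.072); pp('lock_knob','wrist',.071)
cv2.imwrite('pics/w1b.png',cv2.resize(cv2.imread('pics/w1.png'),(800,600)))
E
```

```text
time_s: 3.18
ee_pos: [0.4146, -0.2765, 0.2142]
eef_rot: [[0.232, -0.973, 0.002], [-0.973, -0.232, 0.001], [-0.0, -0.002, -1.0]]
force: [-0.2, -0.7, -0.8]
width: 0.0912
time_s: 4.02
ee_pos: [0.5536, -0.1378, 0.2144]
eef_rot: [[0.231, -0.973, 0.001], [-0.973, -0.231, 0.0], [-0.0, -0.001, -1.0]]
force: [-0.2, -0.2, 0.3]
width: 0.0908
fix [ 0.5707 -0.1236  0.2279] 6 2.374006824263787
lobe1 wrist pinpoint 0.94 [214.2 119. ] [599.  -73.2  18. ]
lobe1 wrist pinpoint 0.9 [312.8 121.1] [ 623.4 -186.7   18. ]
lobe1 wrist pinpoint 0.68 [124.  119.9] [573.5  30.   18. ]
nest1 wrist pinpoint 0.77 [250.6 151.1] [ 572.  -123.3   18. ]
nest1 wrist pinpoint 0.72 [160.  155.9] [540.9 -17.7  18. ]
nest1 wrist pinpoint 0.7 [346.  154.1] [ 595.1 -236.6   18. ]
gauge_grip wrist pinpoint 0.81 [399.  238.2] [ 523.1 -305.3   72. ]
gauge_grip wrist pinpoint 0.31 [161.3 155.6] [553.7 -34.1  72. ]
lock_knob wrist pinpoint 0.79 [446.7 221.2] [ 553.9 -349.9   71. ]
lock_knob wrist pinpoint 0.55 [246.9 150.3] [ 579.4 -119.1   71. ]
```

View pics/w1b.png

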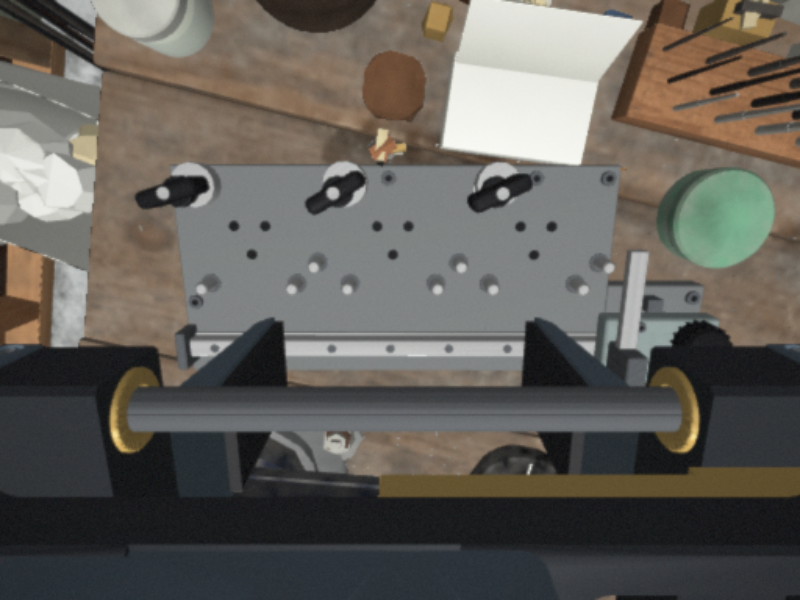

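```bash
python3 - <<'E'
import cv2
a=cv2.imread('pics/w1.png')[98:198,80:400]; cv2.imwrite('pics/w1c.png',cv2.resize(a,None,fx=2.5,fy=2.5,interpolation=cv2.INTER_CUBIC))
E
```

```text
(no output)
```

View pics/w1c.png

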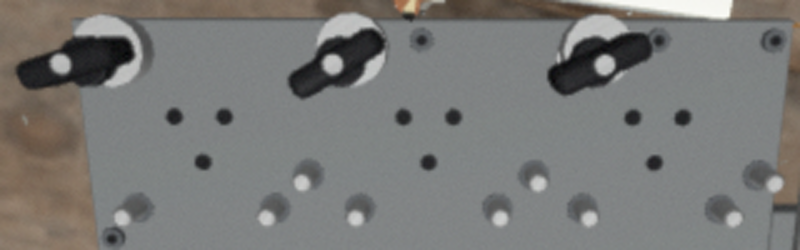

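```bash
cat >> h.py <<'E'
PINS=np.array([[x,y+o] for o in (.11,0,-.11) for x,y in ((-.035,.034),(-.035,-.034),(-.018,-.051))])
DOTS=np.array([[.0373,.0373+o] for o in (.11,0,-.11)])
def fitpins(cam,p0,rad=9,thr=175,posts=DOTS):
    g=cv2.cvtColor(C[cam]['pixels'],cv2.COLOR_RGB2GRAY)
    n,lab,st,ce=cv2.connectedComponentsWithStats((g>thr).astype(np.uint8))
    ce=ce[[i for i in range(n) if 4<=st[i,4]<=200]]
    Q=[(*q,.038) for q in PINS]+[(*q,.070) for q in posts]; p=np.array(p0,float)
    for k in (rad,rad/2,3.5):
        sel=[]
        for q in Q:
            pr=proj(cam,[*(R2(p[2])@q[:2]+p[:2]),q[2]]); d=np.linalg.norm(ce-pr,axis=1)
            if d.min()<k: sel.append((q,ce[d.argmin()]))
        f=lambda p: np.concatenate([proj(cam,[*(R2(p[2])@q[:2]+p[:2]),q[2]])-c for q,c in sel])
        p=least_squares(f,p,loss='soft_l1').x
    return p,len(sel),np.round(f(p),1)
E
python3 - <<'E'
from h import *
snap('wrist')
for thr in (165,190): print(*fitpins('wrist',[.5707,-.1256,.2379],thr=thr))
p=fitpins('wrist',[.5707,-.1256,.2379])[0]
# wing: dark pixels near axis; long axis of the top face
g=cv2.cvtColor(C['wrist']['pixels'],cv2.COLOR_RGB2GRAY)
for i,d in enumerate(DOTS):
    q=R2(p[2])@d+p[:2]; best=[]
    for a in np.arange(-np.pi/2-.6,np.pi/2-.6,.02):
        def rect(L,W,z,a=a):
            c=np.array([[L,W],[L,-W],[-L,-W],[-L,W]])@R2(a+p[2]).T+q
            return [proj('wrist',[*x,z]) for x in c]
        m=np.zeros(g.shape,np.uint8); H=cv2.convexHull(np.float32(rect(.021,.006,.042)+rect(.021,.006,.070)))
        cv2.fillConvexPoly(m,np.round(H*8).astype(int),1,shift=3)
        pr=proj('wrist',[*q,.056]).astype(int); win=np.zeros_like(m); cv2.circle(win,tuple(int(v) for v in pr),32,1,-1)
        dk=(g<75)&(win>0); best.append(((m>0)&dk).sum()/((m>0)|dk).sum())
    aa=np.arange(-np.pi/2-.6,np.pi/2-.6,.02); k=int(np.argmax(best)); print('wing',i+1,'axis',np.round(q*1000,1),'rel ang',round(aa[k],2),'world',round(aa[k]+p[2],2),round(best[k],2))
s=monitor.observe(); print(s['ee_pos'],s['joint_positions'])
E
```

```text
[ 0.56998545 -0.12436081  0.23071405] 12 [ 0.2 -0.1  0.2 -0.3 -0.3 -0.  -0.  -0.2 -0.1 -0.2 -0.3 -0.1 -0.1 -0.1
  0.1 -0.  -0.4 -0.1  0.6  0.2  0.2  0.4 -0.   0.2]
[ 0.56988296 -0.12436497  0.23146559] 11 [ 0.  -0.1  0.2 -0.4 -0.2  0.  -0.  -0.1  0.  -0.3 -0.3 -0.3 -0.1 -0.1
 -0.3 -0.2 -0.4 -0.6  0.8  1.2  0.3  1.2]
wing 1 axis [572.5  27.6] rel ang -1.31 world -1.08 0.7
wing 2 axis [597.7 -79.4] rel ang -0.99 world -0.76 0.65
wing 3 axis [ 623.  -186.5] rel ang -1.21 world -0.98 0.59
[ 0.55447341 -0.13677607  0.21429351] [-2.62707434e-01  3.12470051e-01  1.57418817e+00  1.28947814e-03
  1.25343902e+00  1.07357639e+00]
```

The bright pin tops give the fixture pose with sub-pixel residuals: nest2 at (570,-124.4) mm, yaw 0.231. The wings sit at -1.31, -0.99 and -1.21 in the nest frame, so each clamp needs opening by about 0.8, 0.5 and 0.7 rad. I'll start with wing1.

```bash
python3 -m creep '[{"slide":[18,164,0],"spin":0.12,"hand":40},{"slide":[18,164,0],"spin":0.24,"hand":40},{"slide":[18,164,0],"spin":0.36,"hand":40},{"slide":[18,164,0],"spin":0.48,"hand":40},{"slide":[18,164,0],"spin":0.6,"hand":40},{"slide":[18,164,0],"spin":0.72,"hand":40},{"slide":[18,164,0],"spin":0.84,"hand":40},{"slide":[18,164,0],"spin":0.96,"hand":40},{"slide":[18,164,0],"spin":1.08,"hand":40},{"slide":[18,164,0],"spin":1.2,"hand":40}]' 20 && python3 -m creep '[{"slide":[0,0,-10],"spin":0.12,"hand":40},{"slide":[0,0,-20],"spin":0.24,"hand":40},{"slide":[0,0,-30],"spin":0.36,"hand":40},{"slide":[0,0,-45],"spin":0.48,"hand":40},{"slide":[0,0,-60],"spin":0.6,"hand":40},{"slide":[0,0,-80],"spin":0.63,"hand":40},{"slide":[0,0,-100],"spin":0.63,"hand":40},{"slide":[0,0,-110],"spin":0.63,"hand":40},{"slide":[0,0,-110],"spin":0.63,"hand":40},{"slide":[0,0,-110],"spin":0.63,"hand":40}]'; python3 - <<'E'
from h import *
s=monitor.observe(); r=s['eef_rot']; print('yaw',np.arctan2(r[1][0],r[0][0]),s['ee_pos'])
snap('wrist','w2'); print(fitpins('wrist',[.57,-.1244,.231]))
E
```

```text
time_s: 5.25
ee_pos: [0.5725, 0.0274, 0.2143]
eef_rot: [[0.992, -0.13, -0.0], [-0.13, -0.992, 0.002], [-0.0, -0.002, -1.0]]
force: [-0.3, 0.0, 0.3]
width: 0.04
time_s: 6.08
ee_pos: [0.5726, 0.0274, 0.1043]
eef_rot: [[0.878, 0.479, -0.002], [0.479, -0.878, 0.001], [-0.001, -0.002, -1.0]]
force: [0.1, 0.2, 0.5]
width: 0.04
yaw 0.4994452192523173 [0.57258888 0.02735011 0.10432318]
(array([ 0.56952758, -0.12463105,  0.22566481]), 2, array([ 0.3,  0.1, -0.3, -0.1]))
```

Precise. I'll go down, close, and turn wing1 anticlockwise by 0.8.

```bash
python3 -m creep '[{"slide":[0,0,-15],"spin":0,"hand":40},{"slide":[0,0,-30],"spin":0,"hand":40},{"slide":[0,0,-45],"spin":0,"hand":40},{"slide":[0,0,-56],"spin":0,"hand":40},{"slide":[0,0,-56],"spin":0,"hand":10},{"slide":[0,0,-56],"spin":0,"hand":10},{"slide":[0,0,-56],"spin":0,"hand":10},{"slide":[0,0,-56],"spin":0,"hand":10},{"slide":[0,0,-56],"spin":0,"hand":10},{"slide":[0,0,-56],"spin":0,"hand":10}]' 15 && python3 -m creep '[{"slide":[0,0,0],"spin":0.1,"hand":10},{"slide":[0,0,0],"spin":0.2,"hand":10},{"slide":[0,0,0],"spin":0.3,"hand":10},{"slide":[0,0,0],"spin":0.4,"hand":10},{"slide":[0,0,0],"spin":0.5,"hand":10},{"slide":[0,0,0],"spin":0.6,"hand":10},{"slide":[0,0,0],"spin":0.7,"hand":10},{"slide":[0,0,0],"spin":0.8,"hand":10},{"slide":[0,0,0],"spin":0.8,"hand":10},{"slide":[0,0,0],"spin":0.8,"hand":10}]'; python3 -c "
from h import *
s=monitor.observe(); r=s['eef_rot']; print('yaw',np.arctan2(r[1][0],r[0][0]),s['moment'])"
```

```text
time_s: 6.97
ee_pos: [0.5727, 0.0268, 0.0501]
eef_rot: [[0.878, 0.48, -0.0], [0.48, -0.878, 0.0], [-0.0, -0.001, -1.0]]
force: [-3.4, -3.3, 6.4]
width: 0.0121
time_s: 7.8
ee_pos: [0.5729, 0.0271, 0.0502]
eef_rot: [[0.27, 0.963, 0.0], [0.963, -0.27, 0.0], [0.0, -0.0, -1.0]]
force: [0.0, 0.1, -1.0]
width: 0.0121
yaw 1.2977399794420286 [ 0.28560433 -0.1238719   0.19421227]
```

```bash
python3 -m creep '[{"slide":[0,0,0],"spin":0,"hand":40},{"slide":[0,0,0],"spin":0,"hand":40},{"slide":[0,0,10],"spin":0,"hand":40},{"slide":[0,0,40],"spin":0,"hand":40},{"slide":[5,-20,45],"spin":-0.1,"hand":40},{"slide":[12,-50,45],"spin":-0.2,"hand":40},{"slide":[18,-80,45],"spin":-0.3,"hand":40},{"slide":[25,-106,45],"spin":-0.4,"hand":40},{"slide":[25,-106,45],"spin":-0.49,"hand":40},{"slide":[25,-106,45],"spin":-0.49,"hand":40}]' 15 && python3 -m creep '[{"slide":[0,0,-15],"spin":0,"hand":40},{"slide":[0,0,-30],"spin":0,"hand":40},{"slide":[0,0,-45],"spin":0,"hand":40},{"slide":[0,0,-45],"spin":0,"hand":40},{"slide":[0,0,-45],"spin":0,"hand":10},{"slide":[0,0,-45],"spin":0,"hand":10},{"slide":[0,0,-45],"spin":0,"hand":10},{"slide":[0,0,-45],"spin":0,"hand":10},{"slide":[0,0,-45],"spin":0,"hand":10},{"slide":[0,0,-45],"spin":0,"hand":10}]' && python3 -m creep '[{"slide":[0,0,0],"spin":0.1,"hand":10},{"slide":[0,0,0],"spin":0.2,"hand":10},{"slide":[0,0,0],"spin":0.3,"hand":10},{"slide":[0,0,0],"spin":0.4,"hand":10},{"slide":[0,0,0],"spin":0.5,"hand":10},{"slide":[0,0,0],"spin":0.5,"hand":10},{"slide":[0,0,0],"spin":0.5,"hand":10},{"slide":[0,0,0],"spin":0.5,"hand":40},{"slide":[0,0,0],"spin":0.5,"hand":40},{"slide":[0,0,0],"spin":0.5,"hand":40}]'; python3 -c "
from h import *
s=monitor.observe(); r=s['eef_rot']; print('yaw',np.arctan2(r[1][0],r[0][0]),s['moment'])"
```

```text
time_s: 8.63
ee_pos: [0.5985, -0.0805, 0.096]
eef_rot: [[0.695, 0.719, 0.002], [0.719, -0.695, 0.0], [0.001, 0.001, -1.0]]
force: [0.4, 0.4, -0.5]
width: 0.04
time_s: 9.47
ee_pos: [0.5987, -0.0809, 0.0521]
eef_rot: [[0.694, 0.72, 0.003], [0.72, -0.694, -0.001], [0.001, 0.002, -1.0]]
force: [-2.0, -1.7, 5.5]
width: 0.0122
time_s: 10.3
ee_pos: [0.5986, -0.0812, 0.0521]
eef_rot: [[0.265, 0.964, 0.002], [0.964, -0.265, 0.0], [0.001, 0.002, -1.0]]
force: [-0.4, 0.3, -0.2]
width: 0.0294
yaw 1.3024579552110092 [ 0.01746017 -0.19493464 -0.02956053]
```

```bash
python3 -m creep '[{"slide":[0,0,10],"spin":0,"hand":40},{"slide":[0,0,40],"spin":0,"hand":40},{"slide":[5,-20,45],"spin":-0.1,"hand":40},{"slide":[12,-50,45],"spin":-0.2,"hand":40},{"slide":[18,-80,45],"spin":-0.3,"hand":40},{"slide":[24,-105,45],"spin":-0.4,"hand":40},{"slide":[24,-105,45],"spin":-0.5,"hand":40},{"slide":[24,-105,45],"spin":-0.6,"hand":40},{"slide":[24,-105,45],"spin":-0.71,"hand":40},{"slide":[24,-105,45],"spin":-0.71,"hand":40}]' 15 && python3 -m creep '[{"slide":[0,0,-15],"spin":0,"hand":40},{"slide":[0,0,-30],"spin":0,"hand":40},{"slide":[0,0,-46],"spin":0,"hand":40},{"slide":[0,0,-46],"spin":0,"hand":40},{"slide":[0,0,-46],"spin":0,"hand":10},{"slide":[0,0,-46],"spin":0,"hand":10},{"slide":[0,0,-46],"spin":0,"hand":10},{"slide":[0,0,-46],"spin":0,"hand":10},{"slide":[0,0,-46],"spin":0,"hand":10},{"slide":[0,0,-46],"spin":0,"hand":10}]' && python3 -m creep '[{"slide":[0,0,0],"spin":0.1,"hand":10},{"slide":[0,0,0],"spin":0.2,"hand":10},{"slide":[0,0,0],"spin":0.3,"hand":10},{"slide":[0,0,0],"spin":0.4,"hand":10},{"slide":[0,0,0],"spin":0.5,"hand":10},{"slide":[0,0,0],"spin":0.6,"hand":10},{"slide":[0,0,0],"spin":0.7,"hand":10},{"slide":[0,0,0],"spin":0.7,"hand":10},{"slide":[0,0,0],"spin":0.7,"hand":40},{"slide":[0,0,0],"spin":0.7,"hand":40}]'; python3 -c "
from h import *
s=monitor.observe(); r=s['eef_rot']; print('yaw',np.arctan2(r[1][0],r[0][0]),s['moment'])"
```

```text
time_s: 11.13
ee_pos: [0.6227, -0.1867, 0.0978]
eef_rot: [[0.831, 0.556, 0.003], [0.556, -0.831, -0.002], [0.001, 0.003, -1.0]]
force: [-0.0, 0.0, 0.4]
width: 0.0401
time_s: 11.97
ee_pos: [0.6229, -0.1871, 0.0529]
eef_rot: [[0.831, 0.556, 0.004], [0.556, -0.831, -0.003], [0.002, 0.004, -1.0]]
force: [-1.2, -1.0, 4.9]
width: 0.0117
time_s: 12.8
ee_pos: [0.6229, -0.187, 0.0529]
eef_rot: [[0.279, 0.96, 0.005], [0.96, -0.279, 0.0], [0.002, 0.004, -1.0]]
force: [-0.1, 0.7, 0.2]
width: 0.0225
yaw 1.287705095387482 [ 0.07295955 -0.13180879  0.005488  ]
```

```bash
python3 -m creep '[{"slide":[0,0,40],"spin":0,"hand":60},{"slide":[0,0,80],"spin":0,"hand":91},{"slide":[-10,-30,100],"spin":-0.12,"hand":91},{"slide":[-20,-60,100],"spin":-0.24,"hand":91},{"slide":[-30,-95,100],"spin":-0.36,"hand":91},{"slide":[-40,-130,100],"spin":-0.48,"hand":91},{"slide":[-50,-165,100],"spin":-0.6,"hand":91},{"slide":[-60,-200,100],"spin":-0.72,"hand":91},{"slide":[-70,-235,100],"spin":-0.84,"hand":91},{"slide":[-80,-270,100],"spin":-0.96,"hand":91}]' && python3 -m creep '[{"slide":[-10,-30,0],"spin":-0.12,"hand":91},{"slide":[-20,-60,0],"spin":-0.24,"hand":91},{"slide":[-25,-71,0],"spin":-0.24,"hand":91},{"slide":[-25,-71,-20],"spin":-0.24,"hand":91},{"slide":[-25,-71,-20],"spin":-0.24,"hand":91},{"slide":[-25,-71,-20],"spin":-0.24,"hand":91},{"slide":[-25,-71,-20],"spin":-0.24,"hand":91},{"slide":[-25,-71,-20],"spin":-0.24,"hand":91},{"slide":[-25,-71,-20],"spin":-0.24,"hand":91},{"slide":[-25,-71,-20],"spin":-0.24,"hand":91}]'; cat >> h.py <<'E'
def st():
    s=monitor.observe(); r=np.array(s['eef_rot']); y=np.arctan2(r[1,0],r[0,0])
    print('t',s['time_s'],'tcp',np.round(np.array(s['ee_pos'])*1000,1),'yaw',round(y,3),'F',np.round(s['force'],1),'Mz',round(s['moment'][2],2),'w',round(s['width']*1000,1)); return np.array(s['ee_pos']),y
def look(g,name=None,z0=0.):
    p,y=st(); snap('wrist',name); x,f,n=fithead(g,['wrist'],z0)
    pp('head_a','wrist',z0); pp('post_a','wrist',z0+.041)
    if x is not None:
        print('fit',np.round(x*[1000,1000,1],3),round(f,3),'go',np.round((x[:2]-p[:2])*1000,1),'spin',round(x[2]-y,3))
        q=R2(x[2])@[-.018,.024]+x[:2]; print('post pred',np.round(q*1000,1))
        if name:
            im=C['wrist']['pixels'][:,:,::-1].copy(); cn=cv2.findContours(headmask('wrist',x,z0),0,2)[0]; cv2.drawContours(im,cn,-1,(0,0,255),1); cv2.imwrite(f'pics/{name}.png',im)
E
python3 -c "
from h import *
look([.518,-.458,.08],'w3')"
```

```text
time_s: 13.63
ee_pos: [0.5423, -0.4586, 0.153]
eef_rot: [[0.949, 0.314, 0.003], [0.314, -0.949, -0.004], [0.002, 0.004, -1.0]]
force: [0.3, -0.1, 0.2]
width: 0.0886
time_s: 14.47
ee_pos: [0.5179, -0.5292, 0.134]
eef_rot: [[0.997, 0.081, 0.003], [0.081, -0.997, -0.005], [0.003, 0.005, -1.0]]
force: [-0.2, -0.3, -0.1]
width: 0.0911
t 14.4667 tcp [ 517.9 -529.2  134. ] yaw 0.081 F [-0.2 -0.3 -0.1] Mz 0.04 w 91.1
head_a wrist pinpoint 0.97 [264.9 112.7] [ 519.8 -462.7    0. ]
head_a wrist pinpoint 0.68 [146.2  32.3] [ 406.1 -400.6    0. ]
post_a wrist pinpoint 0.58 [248.6  79.6] [ 503.2 -436.7   41. ]
fit [ 5.21650e+02 -4.57881e+02  5.90000e-02] 0.043 go [ 3.7 71.4] spin -0.022
post pred [ 502.3 -435. ]
```

View pics/w3.png

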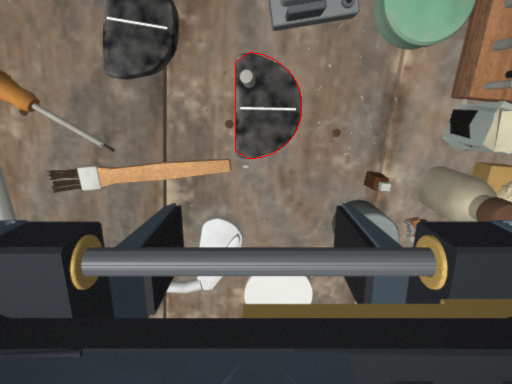

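The fitted outline matches the head closely: (521.7,-457.9) mm, yaw 0.059, with the post at pixel (246,77). I'll pick it.

```bash
python3 -m creep '[{"slide":[4,36,0],"spin":-0.02,"hand":91},{"slide":[4,71,0],"spin":-0.02,"hand":91},{"slide":[4,71,-30],"spin":-0.02,"hand":91},{"slide":[4,71,-60],"spin":-0.02,"hand":91},{"slide":[4,71,-85],"spin":-0.02,"hand":91},{"slide":[4,71,-105],"spin":-0.02,"hand":91},{"slide":[4,71,-120],"spin":-0.02,"hand":91},{"slide":[4,71,-129],"spin":-0.02,"hand":91},{"slide":[4,71,-129],"spin":-0.02,"hand":91},{"slide":[4,71,-129],"spin":-0.02,"hand":91}]' 35 && python3 -m creep '[{"slide":[0,0,0],"spin":0,"hand":50},{"slide":[0,0,0],"spin":0,"hand":50},{"slide":[0,0,0],"spin":0,"hand":50},{"slide":[0,0,0],"spin":0,"hand":50},{"slide":[0,0,0],"spin":0,"hand":50},{"slide":[0,0,0],"spin":0,"hand":50},{"slide":[0,0,0],"spin":0,"hand":50},{"slide":[0,0,0],"spin":0,"hand":50},{"slide":[0,0,3],"spin":0,"hand":50},{"slide":[0,0,6],"spin":0,"hand":50}]'; python3 -c "
from h import *
st()"
```

```text
time_s: 15.5
ee_pos: [0.5215, -0.4587, 0.0045]
eef_rot: [[0.998, 0.06, 0.002], [0.06, -0.998, -0.005], [0.002, 0.005, -1.0]]
force: [-0.2, 0.7, 0.6]
width: 0.0913
time_s: 16.33
ee_pos: [0.5211, -0.458, 0.0095]
eef_rot: [[0.998, 0.06, 0.001], [0.06, -0.998, -0.003], [0.001, 0.003, -1.0]]
force: [-0.0, -0.1, -4.0]
width: 0.0597
t 16.3333 tcp [ 521.1 -458.     9.5] yaw 0.06 F [-0.  -0.1 -4. ] Mz 0.04 w 59.7
```

```bash
python3 -m creep '[{"slide":[0,0,35],"spin":0,"hand":50},{"slide":[0,0,75],"spin":0,"hand":50},{"slide":[0,0,115],"spin":0,"hand":50},{"slide":[10,30,120],"spin":0.03,"hand":50},{"slide":[20,65,120],"spin":0.06,"hand":50},{"slide":[32,100,120],"spin":0.09,"hand":50},{"slide":[44,135,120],"spin":0.12,"hand":50},{"slide":[56,170,120],"spin":0.15,"hand":50},{"slide":[68,205,120],"spin":0.171,"hand":50},{"slide":[76,229,120],"spin":0.171,"hand":50}]' && python3 -m creep '[{"slide":[0,0,0],"spin":0,"hand":50},{"slide":[0,0,0],"spin":0,"hand":50},{"slide":[0,0,-20],"spin":0,"hand":50},{"slide":[0,0,-40],"spin":0,"hand":50},{"slide":[0,0,-50],"spin":0,"hand":50},{"slide":[0,0,-60],"spin":0,"hand":50},{"slide":[0,0,-60],"spin":0,"hand":50},{"slide":[0,0,-60],"spin":0,"hand":50},{"slide":[0,0,-60],"spin":0,"hand":50},{"slide":[0,0,-60],"spin":0,"hand":50}]'; python3 -c "
from h import *
st(); snap('top'); snap('scene'); print(fithead([.597,-.229,.231],['top','scene'],.066))"
```

```text
time_s: 17.17
ee_pos: [0.5977, -0.2254, 0.1288]
eef_rot: [[0.973, 0.231, 0.001], [0.231, -0.973, -0.001], [0.001, 0.001, -1.0]]
force: [0.2, -1.1, -3.2]
width: 0.0595
time_s: 18.0
ee_pos: [0.5984, -0.2259, 0.0699]
eef_rot: [[0.973, 0.231, 0.003], [0.231, -0.973, -0.001], [0.003, 0.002, -1.0]]
force: [-0.3, 0.6, -2.9]
width: 0.0595
t 18.0 tcp [ 598.4 -225.9   69.9] yaw 0.233 F [-0.3  0.6 -2.9] Mz -0.07 w 59.5
(array([ 0.59423107, -0.22485987,  0.29603173]), np.float64(0.7821011543273926), 1)
```

```bash
python3 -m creep '[{"slide":[-1,-3,0],"spin":0,"hand":50},{"slide":[-1,-3,-12],"spin":0,"hand":50},{"slide":[-1,-3,-22],"spin":0,"hand":50},{"slide":[-1,-3,-32],"spin":0,"hand":50},{"slide":[-1,-3,-38],"spin":0,"hand":50},{"slide":[-1,-3,-42],"spin":0,"hand":50},{"slide":[-1,-3,-45],"spin":0,"hand":50},{"slide":[-1,-3,-46],"spin":0,"hand":50},{"slide":[-1,-3,-46],"spin":0,"hand":50},{"slide":[-1,-3,-46],"spin":0,"hand":50}]'; python3 -c "
from h import *
st()"
```

```text
time_s: 19.03
ee_pos: [0.5973, -0.2286, 0.0237]
eef_rot: [[0.973, 0.231, 0.003], [0.231, -0.973, -0.001], [0.003, 0.002, -1.0]]
force: [-0.2, -1.1, -3.1]
width: 0.0598
t 19.0333 tcp [ 597.3 -228.6   23.7] yaw 0.233 F [-0.2 -1.1 -3.1] Mz 0.01 w 59.8
```

```bash
python3 -m creep '[{"slide":[0,0,-1],"spin":0,"hand":50},{"slide":[0,0,-2],"spin":0,"hand":50},{"slide":[0,0,-2],"spin":0,"hand":50},{"slide":[0,0,-2],"spin":0,"hand":74},{"slide":[0,0,-2],"spin":0,"hand":74},{"slide":[0,0,-2],"spin":0,"hand":74},{"slide":[0,0,20],"spin":0,"hand":74},{"slide":[0,0,50],"spin":0,"hand":74},{"slide":[0,0,85],"spin":0,"hand":74},{"slide":[0,0,110],"spin":0,"hand":74}]' && python3 -m creep '[{"slide":[-10,-30,0],"spin":0,"hand":91},{"slide":[-15,-60,0],"spin":0,"hand":91},{"slide":[-15,-70,0],"spin":0,"hand":91},{"slide":[-15,-70,0],"spin":0,"hand":91},{"slide":[-15,-70,0],"spin":0,"hand":91},{"slide":[-15,-70,0],"spin":0,"hand":91},{"slide":[-15,-70,0],"spin":0,"hand":91},{"slide":[-15,-70,0],"spin":0,"hand":91},{"slide":[-15,-70,0],"spin":0,"hand":91},{"slide":[-15,-70,0],"spin":0,"hand":91}]';  python3 -c "
from h import *
look([.597,-.229,.231],'w4',.018); print(fitpins('wrist',[.57,-.1244,.231]))"
```

```text
time_s: 19.87
ee_pos: [0.5982, -0.2289, 0.1363]
eef_rot: [[0.973, 0.231, 0.006], [0.231, -0.973, -0.002], [0.005, 0.004, -1.0]]
force: [0.1, 0.4, 0.2]
width: 0.0743
time_s: 20.7
ee_pos: [0.5834, -0.2983, 0.1363]
eef_rot: [[0.973, 0.232, 0.006], [0.232, -0.973, -0.002], [0.005, 0.003, -1.0]]
force: [-0.5, 0.3, 0.7]
width: 0.0913
t 20.7 tcp [ 583.4 -298.3  136.3] yaw 0.234 F [-0.5  0.3  0.7] Mz 0.02 w 91.3
head_a wrist pinpoint 0.8 [287.8 119.2] [ 597.  -232.5   18. ]
head_a wrist pinpoint 0.77 [ 75.4 230.7] [ 415.1 -389.6   18. ]
head_a wrist pinpoint 0.55 [ 61.5 120.9] [ 393.8 -282.4   18. ]
post_a wrist pinpoint 0.76 [275.6  83.8] [ 576.6 -208.2   59. ]
post_a wrist pinpoint 0.66 [ 35.8 216.2] [ 402.4 -360.9   59. ]
post_a wrist pinpoint 0.57 [ 8.2 90. ] [ 376.6 -260.6   59. ]
fit [ 5.98813e+02 -2.27791e+02  2.45000e-01] 0.045 go [15.4 70.5] spin 0.011
post pred [ 575.5 -208.9]
(array([ 0.5699073 , -0.12427595,  0.23212143]), 6, array([ 0.1,  0.3,  0.1, -0.4,  0.1, -0. ,  0.1,  0. ,  0.2, -0.4, -0.7,
        0.4]))
```

View pics/w4.png

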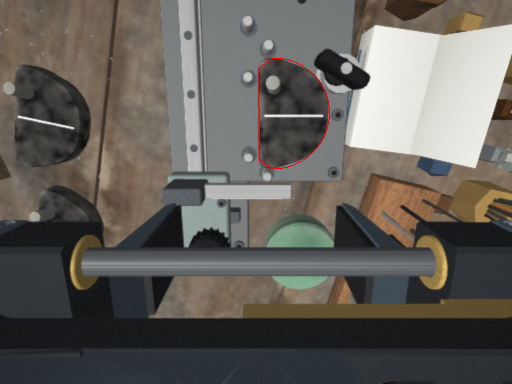

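```bash
python3 -m creep '[{"slide":[10,30,0],"spin":0.12,"hand":40},{"slide":[20,60,0],"spin":0.24,"hand":40},{"slide":[30,90,0],"spin":0.36,"hand":40},{"slide":[39,111,0],"spin":0.48,"hand":40},{"slide":[39,111,0],"spin":0.6,"hand":40},{"slide":[39,111,0],"spin":0.72,"hand":40},{"slide":[39,111,0],"spin":0.84,"hand":40},{"slide":[39,111,0],"spin":0.96,"hand":40},{"slide":[39,111,0],"spin":1.055,"hand":40},{"slide":[39,111,0],"spin":1.055,"hand":40}]' 30 && python3 -m creep '[{"slide":[0,0,-30],"spin":0,"hand":40},{"slide":[0,0,-55],"spin":0,"hand":40},{"slide":[0,0,-75],"spin":0,"hand":40},{"slide":[0,0,-84],"spin":0,"hand":40},{"slide":[0,0,-84],"spin":0,"hand":10},{"slide":[0,0,-84],"spin":0,"hand":10},{"slide":[0,0,-84],"spin":0,"hand":10},{"slide":[0,0,-84],"spin":0,"hand":10},{"slide":[0,0,-84],"spin":0,"hand":10},{"slide":[0,0,-84],"spin":0,"hand":10}]' && python3 -m creep '[{"slide":[0,0,0],"spin":-0.1,"hand":10},{"slide":[0,0,0],"spin":-0.2,"hand":10},{"slide":[0,0,0],"spin":-0.3,"hand":10},{"slide":[0,0,0],"spin":-0.4,"hand":10},{"slide":[0,0,0],"spin":-0.5,"hand":10},{"slide":[0,0,0],"spin":-0.6,"hand":10},{"slide":[0,0,0],"spin":-0.7,"hand":10},{"slide":[0,0,0],"spin":-0.8,"hand":10},{"slide":[0,0,0],"spin":-0.9,"hand":10},{"slide":[0,0,0],"spin":-1.0,"hand":10}]'; python3 -c "
from h import *
st()"
```

```text
time_s: 21.73
ee_pos: [0.6223, -0.1878, 0.1363]
eef_rot: [[0.277, 0.961, 0.005], [0.961, -0.277, 0.004], [0.005, 0.004, -1.0]]
force: [0.3, -0.8, -0.0]
width: 0.0399
time_s: 22.57
ee_pos: [0.6236, -0.1871, 0.054]
eef_rot: [[0.278, 0.961, 0.008], [0.961, -0.278, 0.005], [0.007, 0.007, -1.0]]
force: [1.5, 4.2, 3.7]
width: 0.0121
time_s: 23.4
ee_pos: [0.623, -0.1878, 0.054]
eef_rot: [[0.96, 0.281, 0.007], [0.281, -0.96, -0.006], [0.005, 0.008, -1.0]]
force: [-1.3, -0.5, -1.1]
width: 0.0119
t 23.4 tcp [ 623.  -187.8   54. ] yaw 0.285 F [-1.3 -0.5 -1.1] Mz 0.19 w 11.9
```

```bash
python3 -m creep '[{"slide":[0,0,0],"spin":-0.1,"hand":10},{"slide":[0,0,0],"spin":-0.2,"hand":10},{"slide":[0,0,0],"spin":-0.28,"hand":10},{"slide":[0,0,0],"spin":-0.34,"hand":10},{"slide":[0,0,0],"spin":-0.4,"hand":10},{"slide":[0,0,0],"spin":-0.45,"hand":10},{"slide":[0,0,0],"spin":-0.5,"hand":10},{"slide":[0,0,0],"spin":-0.5,"hand":10},{"slide":[0,0,0],"spin":-0.5,"hand":10},{"slide":[0,0,0],"spin":-0.5,"hand":10}]'; python3 -c "
from h import *
st()"; python3 -m creep '[{"slide":[0,0,0],"spin":-0.04,"hand":10},{"slide":[0,0,0],"spin":-0.08,"hand":10},{"slide":[0,0,0],"spin":-0.12,"hand":10},{"slide":[0,0,0],"spin":-0.15,"hand":10},{"slide":[0,0,0],"spin":-0.15,"hand":10},{"slide":[0,0,0],"spin":-0.15,"hand":10},{"slide":[0,0,0],"spin":-0.15,"hand":10},{"slide":[0,0,0],"spin":-0.15,"hand":10},{"slide":[0,0,0],"spin":-0.15,"hand":10},{"slide":[0,0,0],"spin":-0.15,"hand":10}]'; python3 -c "
from h import *
st()"
```

```text
time_s: 24.23
ee_pos: [0.6226, -0.1878, 0.054]
eef_rot: [[0.977, -0.213, 0.003], [-0.213, -0.977, -0.009], [0.004, 0.008, -1.0]]
force: [-0.8, 0.3, -0.3]
width: 0.0118
t 24.2333 tcp [ 622.6 -187.8   54. ] yaw -0.214 F [-0.8  0.3 -0.3] Mz -0.03 w 11.8
time_s: 25.07
ee_pos: [0.6225, -0.1878, 0.054]
eef_rot: [[0.935, -0.356, 0.001], [-0.356, -0.935, -0.009], [0.004, 0.008, -1.0]]
force: [-1.1, 1.8, -0.5]
width: 0.0119
t 25.0667 tcp [ 622.5 -187.8   54. ] yaw -0.364 F [-1.1  1.8 -0.5] Mz 0.32 w 11.9
```

```bash
python3 -m creep '[{"slide":[0,0,0],"spin":-0.03,"hand":10},{"slide":[0,0,0],"spin":-0.06,"hand":10},{"slide":[0,0,0],"spin":-0.09,"hand":10},{"slide":[0,0,0],"spin":-0.12,"hand":10},{"slide":[0,0,0],"spin":-0.12,"hand":10},{"slide":[0,0,0],"spin":-0.12,"hand":10},{"slide":[0,0,0],"spin":-0.12,"hand":10},{"slide":[0,0,0],"spin":-0.12,"hand":10},{"slide":[0,0,0],"spin":-0.12,"hand":10},{"slide":[0,0,0],"spin":-0.12,"hand":10}]'; python3 -c "
from h import *
st()"
```

```text
time_s: 25.9
ee_pos: [0.6223, -0.1877, 0.054]
eef_rot: [[0.885, -0.465, -0.0], [-0.465, -0.885, -0.009], [0.004, 0.008, -1.0]]
force: [-1.8, 3.5, -0.5]
width: 0.0117
t 25.9 tcp [ 622.3 -187.7   54. ] yaw -0.484 F [-1.8  3.5 -0.5] Mz -0.03 w 11.7
```

```bash
python3 -m creep '[{"slide":[0,0,0],"spin":0,"hand":40},{"slide":[0,0,0],"spin":0,"hand":40},{"slide":[0,0,20],"spin":0,"hand":40},{"slide":[0,0,60],"spin":0,"hand":50},{"slide":[-20,-36,82],"spin":0,"hand":91},{"slide":[-40,-72,82],"spin":0.1,"hand":91},{"slide":[-50,-108,82],"spin":0.2,"hand":91},{"slide":[-50,-108,82],"spin":0.3,"hand":91},{"slide":[-50,-108,82],"spin":0.4,"hand":91},{"slide":[-50,-108,82],"spin":0.48,"hand":91}]' && python3 -c "
from h import *
look([.5951,-.2314,.231],'w5',.018); f=fitpins('wrist',[.57,-.1244,.231]); print(f)
im=cv2.imread('pics/w5.png')[20:220,130:430]; cv2.imwrite('pics/w5c.png',cv2.resize(im,None,fx=2,fy=2))"
```

```text
time_s: 26.73
ee_pos: [0.5722, -0.2974, 0.1364]
eef_rot: [[1.0, -0.001, 0.005], [-0.001, -1.0, -0.009], [0.005, 0.009, -1.0]]
force: [-0.7, -0.2, -0.3]
width: 0.0753
t 26.7333 tcp [ 572.2 -297.4  136.4] yaw -0.001 F [-0.7 -0.2 -0.3] Mz 0.03 w 75.3
head_a wrist pinpoint 0.69 [ 72.6 168.7] [ 394.5 -283.3   18. ]
head_a wrist pinpoint 0.67 [280.4 115. ] [ 593.8 -233.2   18. ]
post_a wrist pinpoint 0.81 [ 20.9 151.2] [ 380.1 -260.2   59. ]
post_a wrist pinpoint 0.7 [257.4  93.5] [ 572.5 -215.6   59. ]
fit [ 5.95521e+02 -2.31928e+02  2.21000e-01] 0.039 go [23.3 65.4] spin 0.223
post pred [ 572.7 -212.5]
(array([ 0.56845602, -0.12422615,  0.23987119]), 6, array([ 0.2,  0.2,  0.2, -0.5,  0.1,  0.2,  0.1,  0. ,  0.1, -0.5, -0.8,
        0.4]))
```

View pics/w5c.png

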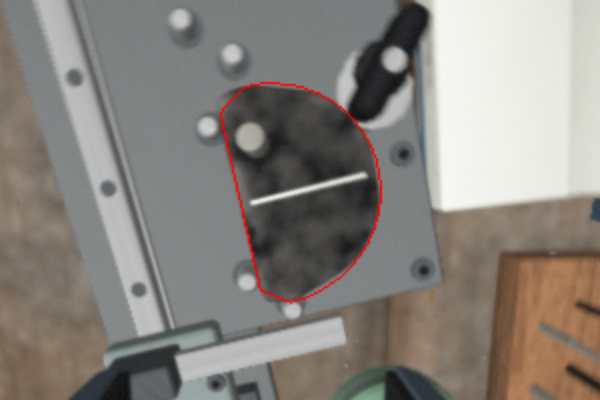

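Head 1 is seated and clamped in nest3: the fit gives (595.5,-231.9) against the nest at (595.1,-231.4), and the lobe touches the head's back. On to the second head.

```bash
python3 -m creep '[{"slide":[-29,-31,0],"spin":0,"hand":91},{"slide":[-58,-62,0],"spin":0,"hand":91},{"slide":[-86,-92,0],"spin":0,"hand":91},{"slide":[-114,-122,0],"spin":0,"hand":91},{"slide":[-142,-152,0],"spin":0,"hand":91},{"slide":[-162,-173,0],"spin":0,"hand":91},{"slide":[-162,-173,0],"spin":0,"hand":91},{"slide":[-162,-173,0],"spin":0,"hand":91},{"slide":[-162,-173,0],"spin":0,"hand":91},{"slide":[-162,-173,0],"spin":0,"hand":91}]' 35 && python3 -c "
from h import *
look([.408,-.40,.0],'w6')"
```

```text
time_s: 27.77
ee_pos: [0.4116, -0.468, 0.1362]
eef_rot: [[1.0, -0.005, 0.005], [-0.005, -1.0, -0.008], [0.005, 0.008, -1.0]]
force: [0.0, 0.1, -0.4]
width: 0.0912
t 27.7667 tcp [ 411.6 -468.   136.2] yaw -0.005 F [ 0.   0.1 -0.4] Mz -0.01 w 91.2
head_a wrist pinpoint 0.97 [251.7 107.9] [ 406.6 -397.6    0. ]
post_a wrist pinpoint 0.57 [230.7  75.6] [ 390.3 -371.4   41. ]
fit [ 4.06624e+02 -3.98293e+02 -6.50000e-02] 0.058 go [-5.  69.7] spin -0.06
post pred [ 390.2 -373.2]
```

```bash
python3 -m creep '[{"slide":[-5,36,0],"spin":-0.06,"hand":91},{"slide":[-5,69,0],"spin":-0.06,"hand":91},{"slide":[-5,69,-30],"spin":-0.06,"hand":91},{"slide":[-5,69,-60],"spin":-0.06,"hand":91},{"slide":[-5,69,-85],"spin":-0.06,"hand":91},{"slide":[-5,69,-105],"spin":-0.06,"hand":91},{"slide":[-5,69,-120],"spin":-0.06,"hand":91},{"slide":[-5,69,-131],"spin":-0.06,"hand":91},{"slide":[-5,69,-131],"spin":-0.06,"hand":91},{"slide":[-5,69,-131],"spin":-0.06,"hand":91}]' 35 && python3 -m creep '[{"slide":[0,0,0],"spin":0,"hand":50},{"slide":[0,0,0],"spin":0,"hand":50},{"slide":[0,0,0],"spin":0,"hand":50},{"slide":[0,0,0],"spin":0,"hand":50},{"slide":[0,0,0],"spin":0,"hand":50},{"slide":[0,0,0],"spin":0,"hand":50},{"slide":[0,0,0],"spin":0,"hand":50},{"slide":[0,0,0],"spin":0,"hand":50},{"slide":[0,0,3],"spin":0,"hand":50},{"slide":[0,0,6],"spin":0,"hand":50}]'; python3 -c "
from h import *
st()"
```

```text
time_s: 28.8
ee_pos: [0.4068, -0.399, 0.0052]
eef_rot: [[0.998, -0.064, 0.004], [-0.064, -0.998, -0.008], [0.004, 0.008, -1.0]]
force: [-0.2, -0.2, 0.6]
width: 0.0912
time_s: 29.63
ee_pos: [0.4064, -0.3984, 0.0105]
eef_rot: [[0.998, -0.064, 0.003], [-0.064, -0.998, -0.007], [0.003, 0.007, -1.0]]
force: [1.2, -0.2, -4.4]
width: 0.0596
t 29.6333 tcp [ 406.4 -398.4   10.5] yaw -0.064 F [ 1.2 -0.2 -4.4] Mz 0.01 w 59.6
```

```bash
python3 -m creep '[{"slide":[0,0,40],"spin":0,"hand":50},{"slide":[0,0,80],"spin":0,"hand":50},{"slide":[0,0,120],"spin":0,"hand":50},{"slide":[18,30,120],"spin":0.03,"hand":50},{"slide":[36,60,120],"spin":0.06,"hand":50},{"slide":[54,90,120],"spin":0.1,"hand":50},{"slide":[72,120,120],"spin":0.15,"hand":50},{"slide":[90,150,120],"spin":0.2,"hand":50},{"slide":[108,180,120],"spin":0.25,"hand":50},{"slide":[126,210,120],"spin":0.296,"hand":50}]' && python3 -m creep '[{"slide":[18,30,0],"spin":0,"hand":50},{"slide":[34,60,0],"spin":0,"hand":50},{"slide":[36,63,0],"spin":0,"hand":50},{"slide":[36,63,-20],"spin":0,"hand":50},{"slide":[36,63,-40],"spin":0,"hand":50},{"slide":[36,63,-60],"spin":0,"hand":50},{"slide":[36,63,-60],"spin":0,"hand":50},{"slide":[36,63,-60],"spin":0,"hand":50},{"slide":[36,63,-60],"spin":0,"hand":50},{"slide":[36,63,-60],"spin":0,"hand":50}]'; python3 -c "
from h import *
st()"
```

```text
time_s: 30.47
ee_pos: [0.5327, -0.1865, 0.1299]
eef_rot: [[0.973, 0.232, 0.004], [0.232, -0.973, -0.005], [0.003, 0.006, -1.0]]
force: [0.1, -0.6, -3.9]
width: 0.0594
time_s: 31.3
ee_pos: [0.5697, -0.1239, 0.0713]
eef_rot: [[0.973, 0.232, 0.007], [0.232, -0.973, -0.006], [0.005, 0.007, -1.0]]
force: [1.0, -0.1, -3.5]
width: 0.0594
t 31.3 tcp [ 569.7 -123.9   71.3] yaw 0.234 F [ 1.  -0.1 -3.5] Mz -0.05 w 59.4
```

```bash
python3 -m creep '[{"slide":[1.5,2,0],"spin":0,"hand":50},{"slide":[1.5,2,-12],"spin":0,"hand":50},{"slide":[1.5,2,-24],"spin":0,"hand":50},{"slide":[1.5,2,-34],"spin":0,"hand":50},{"slide":[1.5,2,-41],"spin":0,"hand":50},{"slide":[1.5,2,-45],"spin":0,"hand":50},{"slide":[1.5,2,-48],"spin":0,"hand":50},{"slide":[1.5,2,-49],"spin":0,"hand":50},{"slide":[1.5,2,-49],"spin":0,"hand":50},{"slide":[1.5,2,-49],"spin":0,"hand":50}]'; python3 -c "
from h import *
st()"; python3 -m creep '[{"slide":[0,0,0],"spin":0,"hand":74},{"slide":[0,0,0],"spin":0,"hand":74},{"slide":[0,0,0],"spin":0,"hand":74},{"slide":[0,0,0],"spin":0,"hand":74},{"slide":[0,0,20],"spin":0,"hand":74},{"slide":[0,0,55],"spin":0,"hand":74},{"slide":[0,0,90],"spin":0,"hand":74},{"slide":[-6,-30,110],"spin":0,"hand":91},{"slide":[-12,-60,110],"spin":0,"hand":91},{"slide":[-16,-70,110],"spin":0,"hand":91}]';  python3 -c "
from h import *
look([.572,-.121,.231],'w7',.018)"
```

```text
time_s: 32.13
ee_pos: [0.5713, -0.1218, 0.0237]
eef_rot: [[0.973, 0.232, 0.007], [0.232, -0.973, -0.006], [0.005, 0.007, -1.0]]
force: [-3.1, 1.8, 5.1]
width: 0.0597
t 32.1333 tcp [ 571.3 -121.8   23.7] yaw 0.234 F [-3.1  1.8  5.1] Mz -0.05 w 59.7
time_s: 32.97
ee_pos: [0.5561, -0.1952, 0.1356]
eef_rot: [[0.973, 0.23, 0.011], [0.231, -0.973, -0.009], [0.009, 0.011, -1.0]]
force: [-0.2, 0.5, -0.4]
width: 0.0897
t 32.9667 tcp [ 556.1 -195.2  135.6] yaw 0.233 F [-0.2  0.5 -0.4] Mz 0.02 w 89.7
head_a wrist pinpoint 0.91 [291.9 110.1] [ 571.9 -121.4   18. ]
head_a wrist pinpoint 0.68 [ 79.6 223.4] [ 392.4 -277.6   18. ]
head_a wrist pinpoint 0.61 [287.6 223.8] [ 596.6 -230.4   18. ]
post_a wrist pinpoint 0.98 [270.9 217.7] [ 572.8 -213.    59. ]
post_a wrist pinpoint 0.82 [276.5  78. ] [ 549.5 -101.4   59. ]
post_a wrist pinpoint 0.62 [ 36.4 211.7] [ 376.6 -253.1   59. ]
fit [ 5.71628e+02 -1.20318e+02  2.20000e-01] 0.046 go [15.5 74.9] spin -0.012
post pred [ 548.8 -100.8]
```

```bash
python3 -m creep '[{"slide":[10,30,0],"spin":0.12,"hand":40},{"slide":[20,60,0],"spin":0.24,"hand":40},{"slide":[30,90,0],"spin":0.36,"hand":40},{"slide":[42,115,0],"spin":0.48,"hand":40},{"slide":[42,115,0],"spin":0.6,"hand":40},{"slide":[42,115,0],"spin":0.72,"hand":40},{"slide":[42,115,0],"spin":0.84,"hand":40},{"slide":[42,115,0],"spin":0.96,"hand":40},{"slide":[42,115,0],"spin":1.07,"hand":40},{"slide":[42,115,0],"spin":1.07,"hand":40}]' 30 && python3 -m creep '[{"slide":[0,0,-30],"spin":0,"hand":40},{"slide":[0,0,-55],"spin":0,"hand":40},{"slide":[0,0,-75],"spin":0,"hand":40},{"slide":[0,0,-84],"spin":0,"hand":40},{"slide":[0,0,-84],"spin":0,"hand":10},{"slide":[0,0,-84],"spin":0,"hand":10},{"slide":[0,0,-84],"spin":0,"hand":10},{"slide":[0,0,-84],"spin":0,"hand":10},{"slide":[0,0,-84],"spin":0,"hand":10},{"slide":[0,0,-84],"spin":0,"hand":10}]' && python3 -m creep '[{"slide":[0,0,0],"spin":-0.1,"hand":10},{"slide":[0,0,0],"spin":-0.2,"hand":10},{"slide":[0,0,0],"spin":-0.3,"hand":10},{"slide":[0,0,0],"spin":-0.4,"hand":10},{"slide":[0,0,0],"spin":-0.5,"hand":10},{"slide":[0,0,0],"spin":-0.6,"hand":10},{"slide":[0,0,0],"spin":-0.7,"hand":10},{"slide":[0,0,0],"spin":-0.8,"hand":10},{"slide":[0,0,0],"spin":-0.9,"hand":10},{"slide":[0,0,0],"spin":-1.0,"hand":10}]'; python3 -c "
from h import *
st()"
```

```text
time_s: 34.0
ee_pos: [0.5964, -0.0744, 0.1318]
eef_rot: [[0.261, 0.965, 0.005], [0.965, -0.261, 0.003], [0.005, 0.003, -1.0]]
force: [0.3, -0.2, 0.1]
width: 0.0399
time_s: 34.83
ee_pos: [0.5961, -0.0792, 0.0489]
eef_rot: [[0.259, 0.966, 0.005], [0.966, -0.259, -0.005], [-0.004, 0.006, -1.0]]
force: [-3.0, -16.0, -3.0]
width: 0.0121
time_s: 35.67
ee_pos: [0.597, -0.0785, 0.049]
eef_rot: [[0.954, 0.299, 0.001], [0.299, -0.954, -0.005], [-0.001, 0.005, -1.0]]
force: [3.8, 2.5, -9.2]
width: 0.0117
t 35.6667 tcp [597.  -78.5  49. ] yaw 0.303 F [ 3.8  2.5 -9.2] Mz 0.16 w 11.7
```

```bash
python3 -m creep '[{"slide":[0.5,-1,0],"spin":-0.1,"hand":10},{"slide":[0.5,-1,0],"spin":-0.2,"hand":10},{"slide":[0.5,-1.5,0],"spin":-0.3,"hand":10},{"slide":[0.5,-1.5,0],"spin":-0.38,"hand":10},{"slide":[0.5,-1.5,0],"spin":-0.46,"hand":10},{"slide":[0.5,-1.5,0],"spin":-0.54,"hand":10},{"slide":[0.5,-1.5,0],"spin":-0.62,"hand":10},{"slide":[0.5,-1.5,0],"spin":-0.7,"hand":10},{"slide":[0.5,-1.5,0],"spin":-0.78,"hand":10},{"slide":[0.5,-1.5,0],"spin":-0.78,"hand":10}]'; python3 -m creep '[{"slide":[0,0,0],"spin":0,"hand":10},{"slide":[0,0,0],"spin":0,"hand":10},{"slide":[0,0,0],"spin":0,"hand":10},{"slide":[0,0,0],"spin":0,"hand":40},{"slide":[0,0,0],"spin":0,"hand":40},{"slide":[0,0,20],"spin":0,"hand":40},{"slide":[0,0,60],"spin":0.1,"hand":50},{"slide":[-20,-36,85],"spin":0.2,"hand":91},{"slide":[-40,-72,85],"spin":0.3,"hand":91},{"slide":[-40,-110,85],"spin":0.4,"hand":91}]' && python3 -c "
from h import *
look([.57,-.1243,.231],'w8',.018); f=fitpins('wrist',[.57,-.1244,.231]); print(f)
im=cv2.imread('pics/w8.png')[0:250,60:460]; cv2.imwrite('pics/w8c.png',cv2.resize(im,None,fx=2,fy=2))"
```

```text
time_s: 36.5
ee_pos: [0.5984, -0.0785, 0.049]
eef_rot: [[0.889, -0.459, -0.002], [-0.459, -0.889, -0.003], [0.0, 0.003, -1.0]]
force: [3.4, 4.9, -8.1]
width: 0.0126
time_s: 37.33
ee_pos: [0.5573, -0.1878, 0.1378]
eef_rot: [[0.997, -0.071, 0.004], [-0.071, -0.997, -0.004], [0.004, 0.004, -1.0]]
force: [-0.0, 0.2, -0.4]
width: 0.0561
t 37.3333 tcp [ 557.3 -187.8  137.8] yaw -0.071 F [-0.   0.2 -0.4] Mz 0.04 w 56.1
head_a wrist pinpoint 0.86 [296.5 222.8] [ 594.  -232.7   18. ]
post_a wrist pinpoint 0.94 [238.4  92.8] [ 548.4 -104.1   59. ]
post_a wrist pinpoint 0.72 [276.6 222.8] [ 572.2 -214.8   59. ]
fit [ 5.70395e+02 -1.24248e+02  2.24000e-01] 0.039 go [13.1 63.5] spin 0.295
post pred [ 547.5 -104.9]Traceback (most recent call last):
  File "<string>", line 3, in <module>
    look([.57,-.1243,.231],'w8',.018); f=fitpins('wrist',[.57,-.1244,.231]); print(f)
                                         ~~~~~~~^^^^^^^^^^^^^^^^^^^^^^^^^^^
  File "h.py", line 77, in fitpins
    p=least_squares(f,p,loss='soft_l1').x
      ~~~~~~~~~~~~~^^^^^^^^^^^^^^^^^^^^
    return func(*args, **kwargs)
    vector_fun = VectorFunction(
        fun_wrapped,
    ...<6 lines>...
        workers=workers
    )
    self._update_fun()
    ~~~~~~~~~~~~~~~~^^
    self.f = self.fun_wrapped(xp_copy(self.x))
             ~~~~~~~~~~~~~~~~^^^^^^^^^^^^^^^^^
    return np.atleast_1d(self.fun(x))
                         ~~~~~~~~^^^
    return self.f(x, *self.args, **self.kwargs)
           ~~~~~~^^^^^^^^^^^^^^^^^^^^^^^^^^^^^^
  File "h.py", line 76, in <lambda>
    f=lambda p: np.concatenate([proj(cam,[*(R2(p[2])@q[:2]+p[:2]),q[2]])-c for q,c in sel])
                ~~~~~~~~~~~~~~^^^^^^^^^^^^^^^^^^^^^^^^^^^^^^^^^^^^^^^^^^^^^^^^^^^^^^^^^^^^^
ValueError: need at least one array to concatenate
```

```bash
python3 -m creep '[{"slide":[-29,-31,0],"spin":0.1,"hand":91},{"slide":[-58,-62,0],"spin":0.14,"hand":91},{"slide":[-86,-92,0],"spin":0.14,"hand":91},{"slide":[-114,-122,0],"spin":0.14,"hand":91},{"slide":[-142,-148,0],"spin":0.14,"hand":91},{"slide":[-175,-166,0],"spin":0.14,"hand":91},{"slide":[-175,-166,0],"spin":0.14,"hand":91},{"slide":[-175,-166,0],"spin":0.14,"hand":91},{"slide":[-175,-166,0],"spin":0.14,"hand":91},{"slide":[-175,-166,0],"spin":0.14,"hand":91}]' 35 && python3 -c "
from h import *
look([.380,-.284,.08],'w9')
a=cv2.imread('pics/w8.png')[0:250,60:460]; b=cv2.imread('pics/w9.png')[0:250,60:460]; cv2.imwrite('pics/w8c.png',cv2.resize(np.hstack([a,b]),None,fx=1,fy=1))"
```

```text
time_s: 38.37
ee_pos: [0.3852, -0.3536, 0.1353]
eef_rot: [[0.998, 0.06, 0.003], [0.06, -0.998, -0.003], [0.003, 0.003, -1.0]]
force: [0.0, -0.3, 0.1]
width: 0.0914
t 38.3667 tcp [ 385.2 -353.6  135.3] yaw 0.06 F [ 0.  -0.3  0.1] Mz 0.02 w 91.4
head_a wrist pinpoint 0.94 [501.5  66.6] [ 608.2 -231.4    0. ]
head_a wrist pinpoint 0.91 [258.  109.4] [ 381.6 -284.1    0. ]
head_a wrist pinpoint 0.53 [238.7  83.8] [ 361.8 -261.6    0. ]
post_a wrist pinpoint 0.89 [238.   82.1] [ 363.7 -262.9   41. ]
post_a wrist pinpoint 0.41 [171.  138.2] [ 308.  -312.2   41. ]
fit [ 3.83293e+02 -2.85907e+02  1.70000e-02] 0.037 go [-1.9 67.7] spin -0.043
post pred [ 364.9 -262.2]
```

View pics/w8c.png

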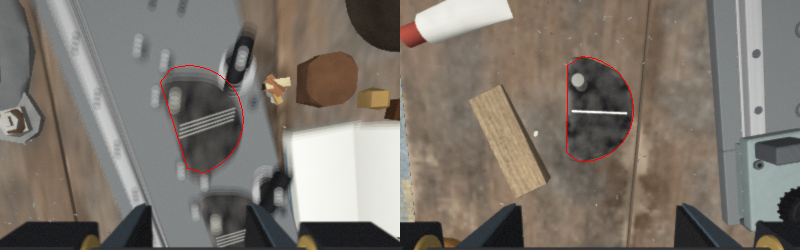

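```bash
python3 -m creep '[{"slide":[-1,36,0],"spin":-0.03,"hand":84},{"slide":[-1,67,0],"spin":-0.03,"hand":84},{"slide":[-1,67,-30],"spin":-0.03,"hand":84},{"slide":[-1,67,-60],"spin":-0.03,"hand":84},{"slide":[-1,67,-85],"spin":-0.03,"hand":84},{"slide":[-1,67,-105],"spin":-0.03,"hand":84},{"slide":[-1,67,-120],"spin":-0.03,"hand":84},{"slide":[-1,67,-130],"spin":-0.03,"hand":84},{"slide":[-1,67,-130],"spin":-0.03,"hand":84},{"slide":[-1,67,-130],"spin":-0.03,"hand":84}]' 35 && python3 -m creep '[{"slide":[0,0,0],"spin":0,"hand":50},{"slide":[0,0,0],"spin":0,"hand":50},{"slide":[0,0,0],"spin":0,"hand":50},{"slide":[0,0,0],"spin":0,"hand":50},{"slide":[0,0,0],"spin":0,"hand":50},{"slide":[0,0,0],"spin":0,"hand":50},{"slide":[0,0,0],"spin":0,"hand":50},{"slide":[0,0,0],"spin":0,"hand":50},{"slide":[0,0,3],"spin":0,"hand":50},{"slide":[0,0,6],"spin":0,"hand":50}]'; python3 -c "
from h import *
st()"
```

```text
time_s: 39.4
ee_pos: [0.3839, -0.2865, 0.0048]
eef_rot: [[1.0, 0.031, 0.002], [0.031, -1.0, -0.002], [0.002, 0.002, -1.0]]
force: [0.1, 0.0, 0.0]
width: 0.0842
time_s: 40.23
ee_pos: [0.3836, -0.2863, 0.0106]
eef_rot: [[1.0, 0.031, 0.001], [0.031, -1.0, -0.002], [0.001, 0.002, -1.0]]
force: [0.1, -0.2, -2.8]
width: 0.0597
t 40.2333 tcp [ 383.6 -286.3   10.6] yaw 0.031 F [ 0.1 -0.2 -2.8] Mz -0.0 w 59.7
```

```bash
python3 -m creep '[{"slide":[0,0,40],"spin":0,"hand":50},{"slide":[0,0,80],"spin":0,"hand":50},{"slide":[0,0,120],"spin":0,"hand":50},{"slide":[36,10,125],"spin":0.03,"hand":50},{"slide":[72,20,125],"spin":0.06,"hand":50},{"slide":[108,35,125],"spin":0.1,"hand":50},{"slide":[135,60,125],"spin":0.14,"hand":50},{"slide":[150,95,125],"spin":0.17,"hand":50},{"slide":[155,130,125],"spin":0.2,"hand":50},{"slide":[160,165,125],"spin":0.2,"hand":50}]' && python3 -m creep '[{"slide":[0,36,0],"spin":0,"hand":50},{"slide":[0,72,0],"spin":0,"hand":50},{"slide":[1,100,0],"spin":0,"hand":50},{"slide":[1,106,-20],"spin":0,"hand":50},{"slide":[1,106,-40],"spin":0,"hand":50},{"slide":[1,106,-65],"spin":0,"hand":50},{"slide":[1,106,-65],"spin":0,"hand":50},{"slide":[1,106,-65],"spin":0,"hand":50},{"slide":[1,106,-65],"spin":0,"hand":50},{"slide":[1,106,-65],"spin":0,"hand":50}]'; python3 -c "
from h import *
st()"
```

```text
time_s: 41.07
ee_pos: [0.544, -0.1194, 0.1347]
eef_rot: [[0.973, 0.229, 0.0], [0.229, -0.973, -0.001], [0.0, 0.001, -1.0]]
force: [0.7, -0.2, -3.3]
width: 0.0597
time_s: 41.9
ee_pos: [0.5462, -0.0136, 0.0712]
eef_rot: [[0.973, 0.229, 0.003], [0.229, -0.973, -0.001], [0.003, 0.001, -1.0]]
force: [-0.7, 0.1, -2.8]
width: 0.0597
t 41.9 tcp [546.2 -13.6  71.2] yaw 0.231 F [-0.7  0.1 -2.8] Mz 0.01 w 59.7
```

```bash
python3 -m creep '[{"slide":[0,-1.5,0],"spin":0,"hand":50},{"slide":[0,-1.5,-12],"spin":0,"hand":50},{"slide":[0,-1.5,-24],"spin":0,"hand":50},{"slide":[0,-1.5,-34],"spin":0,"hand":50},{"slide":[0,-1.5,-41],"spin":0,"hand":50},{"slide":[0,-1.5,-45],"spin":0,"hand":50},{"slide":[0,-1.5,-48],"spin":0,"hand":50},{"slide":[0,-1.5,-49],"spin":0,"hand":50},{"slide":[0,-1.5,-49],"spin":0,"hand":50},{"slide":[0,-1.5,-49],"spin":0,"hand":50}]'; python3 -c "
from h import *
st()"; python3 -m creep '[{"slide":[0,0,0],"spin":0,"hand":74},{"slide":[0,0,0],"spin":0,"hand":74},{"slide":[0,0,0],"spin":0,"hand":74},{"slide":[0,0,0],"spin":0,"hand":74},{"slide":[0,0,20],"spin":0,"hand":74},{"slide":[0,0,55],"spin":0,"hand":74},{"slide":[0,0,90],"spin":0,"hand":74},{"slide":[-6,-30,110],"spin":0,"hand":91},{"slide":[-12,-60,110],"spin":0,"hand":91},{"slide":[-16,-70,110],"spin":0,"hand":91}]';  python3 -c "
from h import *
look([.547,-.014,.231],'w10',.018)"
```

```text
time_s: 42.73
ee_pos: [0.5463, -0.0152, 0.0233]
eef_rot: [[0.973, 0.229, 0.004], [0.229, -0.973, -0.001], [0.003, 0.002, -1.0]]
force: [-2.0, -0.4, 5.0]
width: 0.0595
t 42.7333 tcp [546.3 -15.2  23.3] yaw 0.231 F [-2.  -0.4  5. ] Mz -0.0 w 59.5
time_s: 43.57
ee_pos: [0.5311, -0.088, 0.1351]
eef_rot: [[0.974, 0.228, 0.008], [0.228, -0.974, -0.003], [0.007, 0.005, -1.0]]
force: [-0.4, 0.3, -0.2]
width: 0.0901
t 43.5667 tcp [531.1 -88.  135.1] yaw 0.23 F [-0.4  0.3 -0.2] Mz -0.01 w 90.1
head_a wrist pinpoint 0.96 [289.7 112.3] [545.1 -15.9  18. ]
head_a wrist pinpoint 0.73 [286.8 227.1] [ 571.  -125.9   18. ]
post_a wrist pinpoint 0.86 [270.9 216.5] [ 547.1 -104.    59. ]
post_a wrist pinpoint 0.64 [274.   79.2] [522.7   5.   59. ]
fit [ 5.4700e+02 -1.3999e+01  2.3100e-01] 0.04 go [15.9 74. ] spin 0.001
post pred [524.    5.2]
```

```bash
python3 -m creep '[{"slide":[10,30,0],"spin":0.12,"hand":40},{"slide":[20,60,0],"spin":0.24,"hand":40},{"slide":[30,90,0],"spin":0.36,"hand":40},{"slide":[41,113,0],"spin":0.48,"hand":40},{"slide":[41,113,0],"spin":0.6,"hand":40},{"slide":[41,113,0],"spin":0.72,"hand":40},{"slide":[41,113,0],"spin":0.84,"hand":40},{"slide":[41,113,0],"spin":0.96,"hand":40},{"slide":[41,113,0],"spin":1.07,"hand":40},{"slide":[41,113,0],"spin":1.07,"hand":40}]' 30
```

```text
time_s: 44.6
ee_pos: [0.5706, 0.0299, 0.1316]
eef_rot: [[0.264, 0.964, -0.001], [0.964, -0.264, 0.003], [0.002, -0.002, -1.0]]
force: [-0.1, 0.5, -0.7]
width: 0.0399
```

```bash
python3 -m creep '[{"slide":[2,-3,-30],"spin":0,"hand":40},{"slide":[2,-3,-55],"spin":0,"hand":40},{"slide":[2,-3,-72],"spin":0,"hand":40},{"slide":[2,-3,-80],"spin":0,"hand":40},{"slide":[2,-3,-80],"spin":0,"hand":10},{"slide":[2,-3,-80],"spin":0,"hand":10},{"slide":[2,-3,-80],"spin":0,"hand":10},{"slide":[2,-3,-80],"spin":0,"hand":10},{"slide":[2,-3,-80],"spin":0,"hand":10},{"slide":[2,-3,-80],"spin":0,"hand":10}]' && python3 -m creep '[{"slide":[0,0,0],"spin":-0.1,"hand":10},{"slide":[0,0,0],"spin":-0.2,"hand":10},{"slide":[0,0,0],"spin":-0.3,"hand":10},{"slide":[0,0,0],"spin":-0.4,"hand":10},{"slide":[0,0,0],"spin":-0.5,"hand":10},{"slide":[0,0,0],"spin":-0.6,"hand":10},{"slide":[0,0,0],"spin":-0.7,"hand":10},{"slide":[0,0,0],"spin":-0.8,"hand":10},{"slide":[0,0,0],"spin":-0.9,"hand":10},{"slide":[0,0,0],"spin":-1.0,"hand":10}]' && python3 -m creep '[{"slide":[0,0,0],"spin":-0.1,"hand":10},{"slide":[0,0,0],"spin":-0.2,"hand":10},{"slide":[0,0,0],"spin":-0.3,"hand":10},{"slide":[0,0,0],"spin":-0.38,"hand":10},{"slide":[0,0,0],"spin":-0.46,"hand":10},{"slide":[0,0,0],"spin":-0.54,"hand":10},{"slide":[0,0,0],"spin":-0.62,"hand":10},{"slide":[0,0,0],"spin":-0.7,"hand":10},{"slide":[0,0,0],"spin":-0.78,"hand":10},{"slide":[0,0,0],"spin":-0.78,"hand":10}]'; python3 -c "
from h import *
st()"
```

```text
time_s: 45.43
ee_pos: [0.5735, 0.027, 0.0528]
eef_rot: [[0.264, 0.964, 0.002], [0.964, -0.264, 0.003], [0.003, 0.001, -1.0]]
force: [0.5, 0.4, 4.1]
width: 0.0122
time_s: 46.27
ee_pos: [0.5727, 0.0262, 0.0529]
eef_rot: [[0.956, 0.295, 0.002], [0.295, -0.956, -0.001], [0.001, 0.002, -1.0]]
force: [-0.9, -2.9, -0.6]
width: 0.0116
time_s: 47.1
ee_pos: [0.5719, 0.0264, 0.0529]
eef_rot: [[0.886, -0.464, -0.001], [-0.464, -0.886, -0.002], [-0.0, 0.002, -1.0]]
force: [-1.6, -0.1, -1.1]
width: 0.0117
t 47.1 tcp [571.9  26.4  52.9] yaw -0.483 F [-1.6 -0.1 -1.1] Mz -0.27 w 11.7
```

```bash
python3 -m creep '[{"slide":[0,0,0],"spin":0,"hand":10},{"slide":[0,0,0],"spin":0,"hand":10},{"slide":[0,0,0],"spin":0,"hand":40},{"slide":[0,0,0],"spin":0,"hand":40},{"slide":[0,0,20],"spin":0,"hand":40},{"slide":[0,0,60],"spin":0,"hand":50},{"slide":[0,0,95],"spin":-0.1,"hand":60},{"slide":[0,-30,125],"spin":-0.2,"hand":60},{"slide":[-5,-60,150],"spin":-0.3,"hand":60},{"slide":[-10,-95,161],"spin":-0.4,"hand":60}]' && python3 -m creep '[{"slide":[-4,-30,0],"spin":-0.1,"hand":60},{"slide":[-8,-60,0],"spin":-0.2,"hand":60},{"slide":[-8,-68,0],"spin":-0.3,"hand":60},{"slide":[-8,-68,0],"spin":-0.4,"hand":60},{"slide":[-8,-68,0],"spin":-0.46,"hand":60},{"slide":[-8,-68,0],"spin":-0.46,"hand":60},{"slide":[-8,-68,0],"spin":-0.46,"hand":60},{"slide":[-8,-68,0],"spin":-0.46,"hand":60},{"slide":[-8,-68,0],"spin":-0.46,"hand":60},{"slide":[-8,-68,0],"spin":-0.46,"hand":60}]' && python3 -c "
from h import *
st(); snap('wrist','w11'); print(*fitpins('wrist',[.57,-.1244,.231]))
im=C['wrist']['pixels'][:,:,::-1].copy()
for g in ([.5448,-.0173,.231],[.57,-.1244,.231],[.5952,-.2315,.231]):
    x,f,n=fithead(g,['wrist'],.018); print(np.round(x,4),f, 'off nest frame mm',np.round(R2(-.231)@(x[:2]-np.array(g[:2]))*1000,1),'dyaw',round(x[2]-.231,3))
    cv2.drawContours(im,cv2.findContours(headmask('wrist',x,.018),0,2)[0],-1,(0,0,255),1)
pp('gauge_grip','wrist',.072);pp('lock_knob','wrist',.071)
cv2.imwrite('pics/w11c.png',cv2.resize(im[85:255,80:480],None,fx=2,fy=2,interpolation=cv2.INTER_CUBIC))"
```

```text
time_s: 47.93
ee_pos: [0.5639, -0.0691, 0.2185]
eef_rot: [[0.633, -0.774, 0.006], [-0.774, -0.633, -0.002], [0.006, -0.004, -1.0]]
force: [1.4, 0.0, 0.2]
width: 0.0592
time_s: 48.77
ee_pos: [0.5559, -0.1369, 0.2185]
eef_rot: [[0.225, -0.974, 0.005], [-0.974, -0.225, -0.005], [0.006, -0.004, -1.0]]
force: [0.3, -0.4, -0.4]
width: 0.06
t 48.7667 tcp [ 555.9 -136.9  218.5] yaw -1.344 F [ 0.3 -0.4 -0.4] Mz 0.01 w 60.0
[ 0.56993708 -0.12437375  0.23088368] 12 [ 0.1 -0.1 -0.  -0.1 -0.4 -0.2  0.2 -0.1 -0.  -0.1 -0.2 -0.2  0.  -0.1
  0.  -0.  -0.4 -0.1  0.8  0.1  0.2  0.5 -0.3  0.2]
[ 0.5458 -0.0182  0.1916] 0.047594647854566574 off nest frame mm [ 0.8 -1.1] dyaw -0.039
[ 0.5709 -0.1245  0.2647] 0.06841045618057251 off nest frame mm [ 0.8 -0.3] dyaw 0.034
[ 0.5965 -0.2314  0.219 ] 0.09217144548892975 off nest frame mm [ 1.3 -0.2] dyaw -0.012
gauge_grip wrist pinpoint 0.57 [397. 236.] [ 525.4 -304.7   72. ]
lock_knob wrist pinpoint 0.55 [442.4 221.9] [ 552.5 -349.2   71. ]
```

View pics/w11c.png

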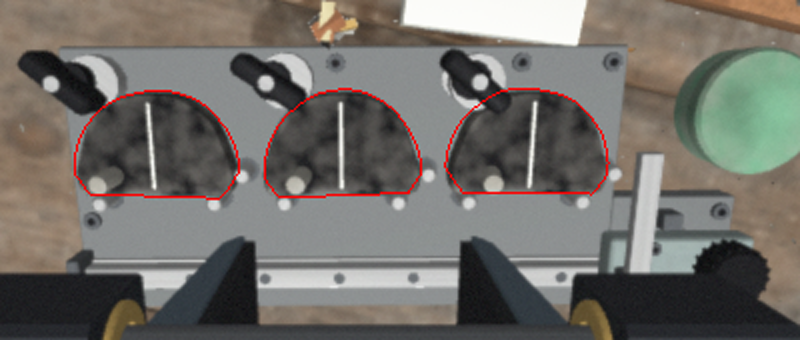

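All three heads sit against their pins within about 1.5 mm, with the wings at about -2.28 rad (past firm). Next is a closer look at the gauge.

```bash
python3 -m creep '[{"slide":[-20,-36,0],"spin":0,"hand":30},{"slide":[-40,-72,0],"spin":0,"hand":30},{"slide":[-60,-108,0],"spin":0,"hand":30},{"slide":[-80,-142,0],"spin":0,"hand":30},{"slide":[-100,-170,-15],"spin":0,"hand":30},{"slide":[-107,-187,-30],"spin":0,"hand":30},{"slide":[-107,-187,-58],"spin":0,"hand":30},{"slide":[-107,-187,-58],"spin":0,"hand":30},{"slide":[-107,-187,-58],"spin":0,"hand":30},{"slide":[-107,-187,-58],"spin":0,"hand":30}]' 20 && python3 -c "
from h import *
st(); snap('wrist','w12'); pp('gauge_grip','wrist',.072);pp('lock_knob','wrist',.071)
for r in eyes.masks_of('lock_knob','wrist')[:2]: ys,xs=np.nonzero(r['mask']); print(r['conf'],len(xs),np.round(w('wrist',[xs.mean(),ys.mean()],.078)*1000,1))
for P in ([.520,-.307,.088],[.520,-.307,.072]): print(proj('wrist',P))
cv2.imwrite('pics/w12b.png',cv2.resize(cv2.imread('pics/w12.png')[20:270,150:450],None,fx=2.4,fy=2.4))"
```

```text
time_s: 49.9
ee_pos: [0.4497, -0.324, 0.1615]
eef_rot: [[0.225, -0.974, 0.006], [-0.974, -0.225, -0.005], [0.007, -0.005, -1.0]]
force: [-0.1, 1.2, 0.2]
width: 0.0299
t 49.9 tcp [ 449.7 -324.   161.5] yaw -1.344 F [-0.1  1.2  0.2] Mz -0.0 w 29.9
gauge_grip wrist pinpoint 0.73 [255.9  99.5] [ 526.1 -304.5   72. ]
lock_knob wrist pinpoint 0.88 [322.5  77.7] [ 555.  -353.5   71. ]
0.71 6748 [ 544.2 -327.    78. ]
[257.21944341 107.67781375]
[257.1674627  107.72793922]
```

View pics/w12b.png

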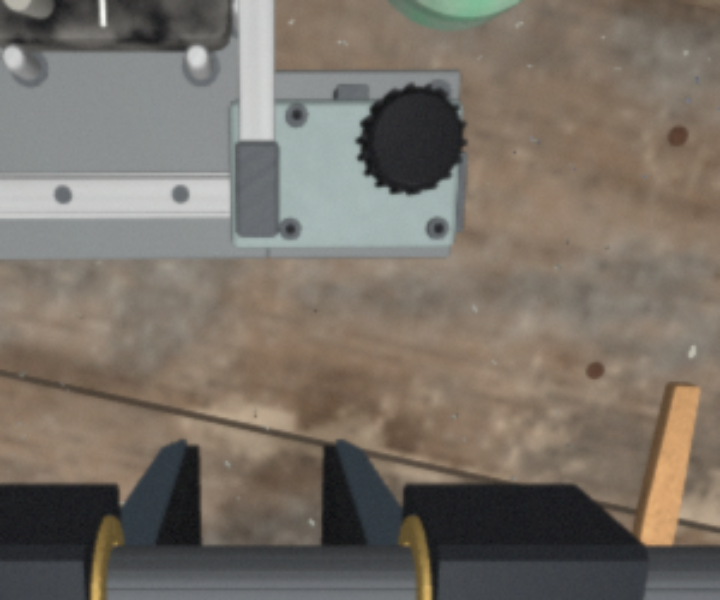

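```bash
python3 -m creep '[{"slide":[36,9,0],"spin":0,"hand":32},{"slide":[72,19,0],"spin":0,"hand":32},{"slide":[76,19,-15],"spin":0,"hand":32},{"slide":[76,19,-40],"spin":0,"hand":32},{"slide":[76,19,-65],"spin":0,"hand":32},{"slide":[76,19,-85],"spin":0,"hand":32},{"slide":[76,19,-100],"spin":0,"hand":32},{"slide":[76,19,-100],"spin":0,"hand":32},{"slide":[76,19,-100],"spin":0,"hand":32},{"slide":[76,19,-100],"spin":0,"hand":32}]' 20; python3 -m creep '[{"slide":[0,0,0],"spin":0,"hand":10},{"slide":[0,0,0],"spin":0,"hand":10},{"slide":[0,0,0],"spin":0,"hand":10},{"slide":[0,0,0],"spin":0,"hand":10},{"slide":[0,0,0],"spin":0,"hand":10},{"slide":[0,0,0],"spin":0,"hand":10},{"slide":[0,0,0],"spin":0,"hand":10},{"slide":[0,0,0],"spin":0,"hand":10},{"slide":[0,0,0],"spin":0,"hand":10},{"slide":[0,0,0],"spin":0,"hand":10}]' 20; python3 -c "
from h import *
st()"
```

```text
time_s: 50.93
ee_pos: [0.527, -0.3053, 0.0633]
eef_rot: [[0.226, -0.974, 0.009], [-0.974, -0.226, -0.008], [0.009, -0.007, -1.0]]
force: [0.4, 0.2, -0.1]
width: 0.032
time_s: 51.77
ee_pos: [0.5275, -0.3053, 0.0645]
eef_rot: [[0.226, -0.974, 0.01], [-0.974, -0.226, -0.008], [0.01, -0.008, -1.0]]
force: [0.1, 0.7, 6.0]
width: 0.014
t 51.7667 tcp [ 527.5 -305.3   64.5] yaw -1.343 F [0.1 0.7 6. ] Mz 0.13 w 14.0
```

```bash
python3 -m creep '[{"slide":[-0.2,1,0],"spin":0,"hand":10},{"slide":[-0.5,2,0],"spin":0,"hand":10},{"slide":[-0.7,3,0],"spin":0,"hand":10},{"slide":[-0.9,4,0],"spin":0,"hand":10},{"slide":[-0.9,4,0],"spin":0,"hand":10},{"slide":[-0.9,4,0],"spin":0,"hand":10},{"slide":[-0.9,4,0],"spin":0,"hand":10},{"slide":[-0.9,4,0],"spin":0,"hand":10},{"slide":[-0.9,4,0],"spin":0,"hand":10},{"slide":[-0.9,4,0],"spin":0,"hand":10}]'; python3 -m creep '[{"slide":[-0.2,1,0],"spin":0,"hand":10},{"slide":[-0.5,2,0],"spin":0,"hand":10},{"slide":[-0.7,3,0],"spin":0,"hand":10},{"slide":[-0.9,4,0],"spin":0,"hand":10},{"slide":[-0.9,4,0],"spin":0,"hand":10},{"slide":[-0.9,4,0],"spin":0,"hand":10},{"slide":[-0.9,4,0],"spin":0,"hand":10},{"slide":[-0.9,4,0],"spin":0,"hand":10},{"slide":[-0.9,4,0],"spin":0,"hand":10},{"slide":[-0.9,4,0],"spin":0,"hand":10}]'
```

```text
time_s: 52.6
ee_pos: [0.5264, -0.3008, 0.0646]
eef_rot: [[0.226, -0.974, 0.01], [-0.974, -0.226, -0.007], [0.009, -0.008, -1.0]]
force: [0.4, 1.5, 2.3]
width: 0.0141
time_s: 53.43
ee_pos: [0.5254, -0.2964, 0.0646]
eef_rot: [[0.226, -0.974, 0.01], [-0.974, -0.226, -0.006], [0.008, -0.008, -1.0]]
force: [-0.2, -0.8, 1.5]
width: 0.0137
```

```bash
python3 -m creep '[{"slide":[-0.2,1,0],"spin":0,"hand":10},{"slide":[-0.5,2,0],"spin":0,"hand":10},{"slide":[-0.7,3,0],"spin":0,"hand":10},{"slide":[-0.9,4,0],"spin":0,"hand":10},{"slide":[-1.2,5,0],"spin":0,"hand":10},{"slide":[-1.2,5,0],"spin":0,"hand":10},{"slide":[-1.2,5,0],"spin":0,"hand":10},{"slide":[-1.2,5,0],"spin":0,"hand":10},{"slide":[-1.2,5,0],"spin":0,"hand":10},{"slide":[-1.2,5,0],"spin":0,"hand":10}]'
```

```text
time_s: 54.27
ee_pos: [0.5242, -0.291, 0.0646]
eef_rot: [[0.225, -0.974, 0.01], [-0.974, -0.226, -0.006], [0.008, -0.008, -1.0]]
force: [-0.0, -0.1, 1.0]
width: 0.0137
```

The gauge moves freely for 15 mm with negligible force, so the lock is off. I'll run it to the far stop.

```bash
python3 -m creep '[{"slide":[-2,10,0],"spin":0,"hand":10},{"slide":[-6,25,0],"spin":0,"hand":10},{"slide":[-9,40,0],"spin":0,"hand":10},{"slide":[-13,56,0],"spin":0,"hand":10},{"slide":[-17,72,0],"spin":0,"hand":10},{"slide":[-21,88,0],"spin":0,"hand":10},{"slide":[-24,104,0],"spin":0,"hand":10},{"slide":[-28,120,0],"spin":0,"hand":10},{"slide":[-32,136,0],"spin":0,"hand":10},{"slide":[-34,146,0],"spin":0,"hand":10}]'; python3 -m creep '[{"slide":[-3,12,0],"spin":0,"hand":10},{"slide":[-6,26,0],"spin":0,"hand":10},{"slide":[-9,40,0],"spin":0,"hand":10},{"slide":[-13,56,0],"spin":0,"hand":10},{"slide":[-17,72,0],"spin":0,"hand":10},{"slide":[-21,88,0],"spin":0,"hand":10},{"slide":[-24,104,0],"spin":0,"hand":10},{"slide":[-28,120,0],"spin":0,"hand":10},{"slide":[-30,130,0],"spin":0,"hand":10},{"slide":[-31,134,0],"spin":0,"hand":10}]'; python3 -c "
from h import *
st()"
```

```text
time_s: 55.1
ee_pos: [0.4893, -0.1426, 0.0645]
eef_rot: [[0.227, -0.974, 0.009], [-0.974, -0.227, -0.005], [0.007, -0.008, -1.0]]
force: [-0.2, -3.5, -1.5]
width: 0.0137
time_s: 55.93
ee_pos: [0.4574, -0.007, 0.0646]
eef_rot: [[0.228, -0.974, 0.008], [-0.974, -0.228, -0.004], [0.006, -0.007, -1.0]]
force: [-0.4, -3.9, -1.4]
width: 0.0141
t 55.9333 tcp [457.4  -7.   64.6] yaw -1.341 F [-0.4 -3.9 -1.4] Mz 0.01 w 14.1
```

```bash
python3 -m creep '[{"slide":[-0.3,1.5,0],"spin":0,"hand":10},{"slide":[-0.7,3,0],"spin":0,"hand":10},{"slide":[-1.1,5,0],"spin":0,"hand":10},{"slide":[-1.4,6,0],"spin":0,"hand":10},{"slide":[-1.6,7,0],"spin":0,"hand":10},{"slide":[-1.6,7,0],"spin":0,"hand":10},{"slide":[-1.6,7,0],"spin":0,"hand":10},{"slide":[-1.6,7,0],"spin":0,"hand":10},{"slide":[-1.6,7,0],"spin":0,"hand":10},{"slide":[-1.6,7,0],"spin":0,"hand":10}]';python3 -m creep '[{"slide":[-0.2,1,0],"spin":0,"hand":10},{"slide":[-0.4,2,0],"spin":0,"hand":10},{"slide":[-0.7,3,0],"spin":0,"hand":10},{"slide":[-0.7,3,0],"spin":0,"hand":10},{"slide":[-0.7,3,0],"spin":0,"hand":10},{"slide":[-0.7,3,0],"spin":0,"hand":10},{"slide":[-0.7,3,0],"spin":0,"hand":10},{"slide":[-0.7,3,0],"spin":0,"hand":10},{"slide":[-0.7,3,0],"spin":0,"hand":10},{"slide":[-0.7,3,0],"spin":0,"hand":10}]'; python3 -c "
from h import *
st()"
```

```text
time_s: 56.77
ee_pos: [0.4558, -0.0001, 0.0646]
eef_rot: [[0.228, -0.974, 0.008], [-0.974, -0.228, -0.005], [0.006, -0.007, -1.0]]
force: [0.3, -3.2, -0.5]
width: 0.0135
time_s: 57.6
ee_pos: [0.4552, 0.0024, 0.0645]
eef_rot: [[0.228, -0.974, 0.008], [-0.974, -0.228, -0.006], [0.007, -0.007, -1.0]]
force: [0.2, -5.1, -0.2]
width: 0.0139
t 57.6 tcp [455.2   2.4  64.5] yaw -1.341 F [ 0.2 -5.1 -0.2] Mz -0.07 w 13.9
```

```bash
python3 -m creep '[{"slide":[2,-10,0],"spin":0,"hand":10},{"slide":[6,-25,0],"spin":0,"hand":10},{"slide":[9,-40,0],"spin":0,"hand":10},{"slide":[13,-56,0],"spin":0,"hand":10},{"slide":[17,-72,0],"spin":0,"hand":10},{"slide":[21,-88,0],"spin":0,"hand":10},{"slide":[24,-104,0],"spin":0,"hand":10},{"slide":[28,-120,0],"spin":0,"hand":10},{"slide":[32,-136,0],"spin":0,"hand":10},{"slide":[34,-146,0],"spin":0,"hand":10}]'; python3 -m creep '[{"slide":[3,-12,0],"spin":0,"hand":10},{"slide":[6,-26,0],"spin":0,"hand":10},{"slide":[9,-40,0],"spin":0,"hand":10},{"slide":[13,-56,0],"spin":0,"hand":10},{"slide":[17,-72,0],"spin":0,"hand":10},{"slide":[21,-88,0],"spin":0,"hand":10},{"slide":[24,-104,0],"spin":0,"hand":10},{"slide":[28,-120,0],"spin":0,"hand":10},{"slide":[31,-132,0],"spin":0,"hand":10},{"slide":[33,-142,0],"spin":0,"hand":10}]'; python3 -c "
from h import *
st()"
```

```text
time_s: 58.43
ee_pos: [0.4897, -0.1443, 0.0646]
eef_rot: [[0.227, -0.974, 0.009], [-0.974, -0.227, -0.004], [0.006, -0.008, -1.0]]
force: [1.6, 4.2, 0.6]
width: 0.0139
time_s: 59.27
ee_pos: [0.5234, -0.288, 0.0646]
eef_rot: [[0.226, -0.974, 0.01], [-0.974, -0.226, -0.004], [0.006, -0.009, -1.0]]
force: [4.1, 4.7, 0.7]
width: 0.014
t 59.2667 tcp [ 523.4 -288.    64.6] yaw -1.343 F [4.1 4.7 0.7] Mz 0.19 w 14.0
```

```bash
python3 -m creep '[{"slide":[0.7,-3,0],"spin":0,"hand":10},{"slide":[1.4,-6,0],"spin":0,"hand":10},{"slide":[2.1,-9,0],"spin":0,"hand":10},{"slide":[2.8,-12,0],"spin":0,"hand":10},{"slide":[3.5,-15,0],"spin":0,"hand":10},{"slide":[3.9,-16.5,0],"spin":0,"hand":10},{"slide":[3.9,-17,0],"spin":0,"hand":10},{"slide":[3.9,-17,0],"spin":0,"hand":10},{"slide":[3.9,-17,0],"spin":0,"hand":10},{"slide":[3.9,-17,0],"spin":0,"hand":10}]'; python3 -m creep '[{"slide":[0,0,0],"spin":0,"hand":10},{"slide":[0,0,0],"spin":0,"hand":32},{"slide":[0,0,0],"spin":0,"hand":32},{"slide":[0,0,0],"spin":0,"hand":32},{"slide":[0,0,20],"spin":0,"hand":32},{"slide":[0,0,50],"spin":0,"hand":32},{"slide":[0,0,80],"spin":0,"hand":32},{"slide":[0,0,120],"spin":0,"hand":40},{"slide":[0,0,150],"spin":0,"hand":40},{"slide":[0,0,155],"spin":0,"hand":40}]'; python3 -m creep '[{"slide":[8,40,0],"spin":0,"hand":40},{"slide":[15,80,0],"spin":0,"hand":40},{"slide":[22,115,0],"spin":0,"hand":40},{"slide":[28,150,0],"spin":0,"hand":40},{"slide":[29,168,0],"spin":0,"hand":40},{"slide":[29,168,0],"spin":0,"hand":40},{"slide":[29,168,0],"spin":0,"hand":40},{"slide":[29,168,0],"spin":0,"hand":40},{"slide":[29,168,0],"spin":0,"hand":40},{"slide":[29,168,0],"spin":0,"hand":40}]'; python3 -c "
from h import *
st(); snap('wrist','w13'); print(*fitpins('wrist',[.57,-.1244,.231])[:2])
im=C['wrist']['pixels'][:,:,::-1].copy()
for g in ([.5448,-.0173,.231],[.57,-.1244,.231],[.5952,-.2315,.231]):
    x,f,n=fithead(g,['wrist'],.018); print(np.round(x,4),round(f,3), 'off nest frame mm',np.round(R2(-.231)@(x[:2]-np.array(g[:2]))*1000,1),'dyaw',round(x[2]-.231,3))
pp('gauge_grip','wrist',.072);pp('lock_knob','wrist',.071)
cv2.imwrite('pics/w13c.png',cv2.resize(im[85:255,80:480],None,fx=2,fy=2,interpolation=cv2.INTER_CUBIC))"
```

```text
time_s: 60.1
ee_pos: [0.5274, -0.3052, 0.0646]
eef_rot: [[0.226, -0.974, 0.01], [-0.974, -0.226, -0.005], [0.007, -0.009, -1.0]]
force: [3.2, 2.2, 0.8]
width: 0.0141
time_s: 60.93
ee_pos: [0.5296, -0.3071, 0.2261]
eef_rot: [[0.226, -0.974, 0.02], [-0.974, -0.226, -0.012], [0.016, -0.017, -1.0]]
force: [0.5, -1.1, 0.2]
width: 0.0396
time_s: 61.77
ee_pos: [0.5584, -0.1404, 0.2259]
eef_rot: [[0.224, -0.974, 0.019], [-0.974, -0.224, -0.012], [0.016, -0.016, -1.0]]
force: [0.2, -0.4, 1.1]
width: 0.0402
t 61.7667 tcp [ 558.4 -140.4  225.9] yaw -1.345 F [ 0.2 -0.4  1.1] Mz -0.02 w 40.2
[ 0.56995289 -0.12435364  0.23085393] 12
[ 0.545  -0.0178  0.2208] 0.057 off nest frame mm [ 0.1 -0.5] dyaw -0.01
[ 0.5708 -0.1246  0.2365] 0.048 off nest frame mm [ 0.7 -0.3] dyaw 0.005
[ 0.5959 -0.2319  0.2191] 0.074 off nest frame mm [ 0.6 -0.6] dyaw -0.012
gauge_grip wrist pinpoint 0.98 [389.8 234.7] [ 527.1 -305.4   72. ]
gauge_grip wrist pinpoint 0.72 [323.4 178.4] [ 574.1 -212.2   72. ]
lock_knob wrist pinpoint 0.62 [436.  220.3] [ 555.3 -352.3   71. ]
lock_knob wrist pinpoint 0.22 [437.3 143. ] [ 638.7 -321.8   71. ]
```

View pics/w13c.png

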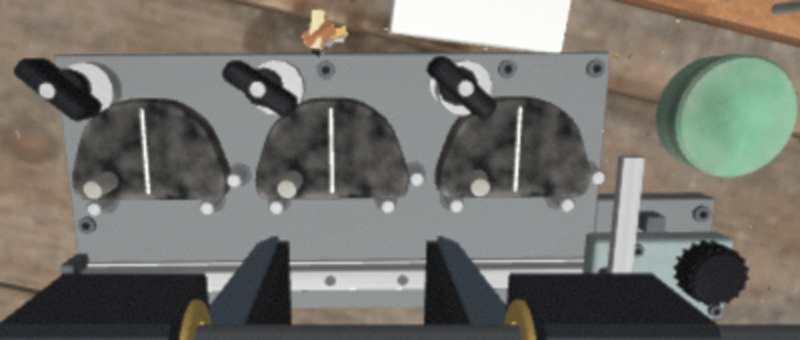

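```bash
python3 -c "
from h import *
print(ctrl.hand_in())"
```

```text
the job is handed in; nothing more can be done
None
```

I've handed the job in with all three putter heads seated and clamped, and the gauge run to its far stop and parked again. It took about 62 s of the 210 s allowed; no verdict comes back.

- **Clamps and heads:** I opened each clamp, pinched each head into its own nest, and turned each wing clockwise to about -2.28 rad in the nest frame. By geometry that is about 0.6 rad past first contact, well beyond the firm point.
- **Gauge:** It slid freely for the first 15 mm with almost no force, so the lock was off and I left the knob alone. It then travelled 316 mm at 3 to 5 N and came back.

**Last checks:**
- The final wrist picture puts every head within 1 mm and 0.012 rad of its seat.
- The wings in that picture are where I left them.
- The gauge column is back at (527, -305) mm, where I first took hold of it, and the robot is clear of everything.

**Weak points:**
- The wrist moment readings during clamping jumped between -0.27 and +0.32 N m. Clamp firmness therefore rests on the wing angle, the heads having been pushed home and the geometry, not on a clean torque reading.
- An earlier high-view fit put the heads up to 1.4 mm and 0.04 rad off. The closer and later fits were tighter.
- I did not re-measure the bystanders at the end; nothing was felt touching them.

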